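Draw the transit plug out of a pump housing with a hook

ROBOT

A 6-joint arm with a two-finger parallel gripper is mounted at the origin on a cart in front of the work surface, level with it; the furniture and walls round the work are solid. World frame = base frame: x ahead of the robot, y to its left, z up, the work surface at z = 0. Lengths are in m, angles in degrees, forces in N, time in s.
With the tool pointing down it reaches from about 0.3 to 0.85 m from the base axis. Payload 5.4 kg.
Tool frame: the origin (TCP) lies midway between the tips of the shut fingers; the grasp point (between the pads) lies 19 mm behind it; z points along the fingers, y is the direction in which the jaws open and shut (so a half turn about z gives the same grasp; the last joint's range is limited). The gripper opens to 85 mm and grips with 20 to 120 N. Pads are 22 mm wide; open, the fingers measure 114 mm over their backs; the gripper's body (76 mm by 85 mm) begins 54 mm behind the grasp point. The pads swing forward as they close: fully open they stand 13 mm farther back than shut.
Start: joints at [-75.579, 9.076, 91.501, -0, 79.423, -12.038], TCP at [0.256, -0.515, 0.231] pointing down, gripper open.
Joint ranges: [-166.64, 166.64], [-54.1, 131.32], [10.49, 154.53], [-73.88, 253.88], [9.74, 151.15], [-171.62, 171.62]. Speed limits (degrees/s): [147.25, 147.25, 180, 180, 180, 180].

INTERFACE

Orientations are given as a 3x3 rotation matrix whose columns are the frame's x, y, z axes.
In Python, from rig import * gives the robot as it stands.
- The arm moves only by the tool drive_tool, never from a script. Its argument "deltas" is a list of rows, each a list of 5 numbers: the closure in counts, from 0 (fully open) to 255 (shut), then the shift along the tool's x, y, z scaled (see below), then the turn about the tool's z scaled (see below). A call has exactly 5 rows; each row is the pose to reach, as a shift and turn from the pose commanded when the call began, along the tool's axes at that moment, turning the shorter way round; what a row does not reach only later rows make up. The controller multiplies each number of a shift by 0.5 m and each number of a turn by 180 degrees. A row lasts 1/8 s, in which the tool goes at most 62.5 mm and 10.7 degrees, less where a joint would pass 70% of its speed; a pose out of reach is approached as far as the arm can. A call with a number of a shift or a turn outside -1 to 1 is refused whole. A call with a gripper value outside its range is refused whole. The fingers move at their own pace and stop on an object; the grip force is fixed at half the most. Time passes only in rows, so rows that repeat a pose let the fingers close, or fill a call up. It gives the time, the measured TCP pose, the force and the opening at its end, in the units of the state.
- observe(): the state, without advancing time (a new reading comes with each control period).
- snapshot(name): name is "scene" or "top" or "wrist"; returns a dict with "color" (384x512x3 uint8, red, green, blue), "fx", "fy", "cx", "cy" (pixels), "world_to_cam" (4x4, takes a point from world to camera coordinates). Camera axes: x right, y down, z forward; pixel columns grow to the right and rows downward; lengths in m; the calibration is good to about 2 mm. The wrist camera is an equidistant fisheye: a pixel r from the principal point sees the ray r / f radians off the axis. A picture is of the moment at which its call begins. There is no depth.
- finish_job(): hands the job in, once; it reports no verdict.
The state is a dict: "time_s": time; "joint_positions": joint angles; "qd": joint speeds; "effort": joint torques, N m; "eef_pos": TCP position; "ee_rot": TCP orientation; "force": force on the tool from outside, world axes, zero at the start; "ft_torque": the same for the moment, N m; "finger_gap": finger opening in m.
Only numpy, scipy, OpenCV 4.12 (cv2) and the standard library are available. Lean on these libraries where they do the work, as an engineer would, in place of code of your own. Each camera call takes 0.05 s, during which the arm holds its last target.

TASK

One of the two pump housings on the bench still has its transit plug, with a wire loop on top, down in the bore. Take the hook tool out of its stand, hook the loop and draw the plug up out of the bore without touching the plug with the fingers. Lower it gently onto the floor of the flat tray so that it stands upright before you unhook it, then put the hook tool back in its stand and let go.

Things in the scene. Friction and masses are not known exactly. Their poses are not given: they have to be found in the camera images.
- tool_grip (a point): Hook tool: centre of its handle, an upright black block, 30 mm along x, 16 mm along y (grip across this), 60 mm tall. The tool hangs upright in the stand, z up. 38 mm below this point is the underside of a 74 mm round guard disc, 6 mm thick, resting on the stand's rim. Below it a 6 mm rod (stepped to x = -8 mm) ends in a J hook. 0.22 kg.
- hook_seat (a point): Seat of the tool's J hook (upper side of its foot), 116 mm straight below the handle's centre, same axes. The hook opens upward, its tip points to the tool's +x (at the start away from the robot along world +x, within 30 degrees). From the seat: lowest point 6 mm down, tip top 9 mm up at x = +9 mm, whole hook x = -11 to +12 mm, 6 mm thick in y.
- plug: Steel transit plug, 0.25 kg, upright in the bore of one of two like housings. Origin: centre of its underside. Body 76 mm wide, 26 mm tall; on it an upright 5 mm wire loop, straight crossbar along the plug's y, its centre line 60 mm above the origin. Opening 31 mm wide, 26 to 57 mm above the origin; a hook passes through it along the plug's x, from either side.
- housing: Pump housing that holds the plug, fixed, aluminium (a like empty one stands near). Origin: centre of its underside on the bench. Foot 116 mm wide, wall 110 mm outside with a short port reaching 66 mm out; upright bore 88 mm wide, its floor 8 mm and its mouth 95 mm above the bench. The plug stands centred in it within 3 mm, loop top 24 mm below the mouth.
- stand: Fixed round stand of the hook tool, an upright tube: 95 mm high, 68 mm outside, opening 50 mm, foot 84 mm. Origin: centre of its underside on the bench. The tool hangs in it with its guard disc flat on the rim, any way round.
- tray: Fixed flat steel tray, 140 x 140 mm, rim 14 mm high, 4 mm thick. Origin: centre of its underside on the bench; inner floor 4 mm above the origin.
There are look-alikes about, which are no part of the job. Leave any red look-alike of the plug alone.

How it is judged (in metres and radians):
On the way, in this order (a step that is already met when the one before it is completed fails the run):
1. the plug hangs on the hook, drawn clear of the bore (height (world z) of plug above 0.097 m and z of plug in the frame of tool_grip between -0.19 and -0.145 m and horizontal distance between plug and tool_grip below 0.035 m), for 0.2 s.
2. the plug is lowered onto the floor of the tray with the hook still in its loop (z of plug in the frame of tray below 0.008 m and angle between plug's own z axis and vertical below 0.17 rad and z of plug in the frame of tool_grip between -0.19 and -0.14 m and horizontal distance between plug and tool_grip below 0.035 m and horizontal distance between plug and tray below 0.05 m), for 0.1 s.
At the end, for the whole second after the job is handed in: The plug stands at rest, upright within 10 degrees, on the tray's floor, its centre within 50 mm of the tray's; the hook tool hangs in its stand, upright within 10 degrees, guard disc on the rim (handle centre 125 to 140 mm above the bench) and within 18 mm of the stand's axis (horizontal distance between plug and tray below 0.05 m and z of plug in the frame of tray below 0.008 m and angle between each of plug, tool_grip's own z axis and vertical below 0.17 rad and linear speed of plug below 0.02 m/s and z of tool_grip in the frame of stand between 0.125 and 0.14 m and horizontal distance between tool_grip and stand below 0.018 m); the robot touches nothing.
It fails at once if the fingers touch the plug (contact force between the fingers and plug above 0.5 N).
It also fails if it takes over 56 s, if anything falls off the work surface, if the arm or the gripper's body presses on something with over 40 N, if the wrist force passes 120 N, or if a joint passes its speed limit or range.

## Working session

There is one attempt and no reset: what is moved stays moved. The work goes in short steps, Python scripts to look and compute and a tool call to move; the robot and the scene stay as the last step left them, time stands still between calls to the robot, and variables do not carry over. Pictures are saved under pics/ and viewed, and the job is handed in when it is done.

Besides the shell and the picture viewer there is one more tool, called after "Emit:" by a JSON object that holds its "api" and its "payload". drive_tool: Moves the arm, as the interface text tells. Its arguments: {"type":"object","properties":{"deltas":{"type":"array"}},"required":["deltas"]}

```bash
ls; mkdir -p pics; python3 - <<'E'
from rig import *
import cv2,pickle
s=observe();print(s)
d={}
for n in["scene","top","wrist"]:
    c=snapshot(n);d[n]=c
    cv2.imwrite(f"pics/{n}0.png",cv2.resize(c["color"][:,:,::-1],(800,600),interpolation=cv2.INTER_CUBIC))
    print(n,c["fx"],c["fy"],c["cx"],c["cy"]);print(c["world_to_cam"].round(4).tolist())
pickle.dump(d,open("d0.pkl","wb"))
E
```

```text
pics
{'time_s': 0.0, 'joint_positions': array([-7.55782571e+01,  9.11454757e+00,  9.15745233e+01,  1.89753506e-03,
        7.94247129e+01, -1.20374263e+01]), 'qd': array([-0.10229202, -0.09870438, -0.02290143,  0.07072842,  0.01760393,
       -0.02877353]), 'effort': array([ 1.81123924e-04, -3.96008956e+01, -3.31423724e+01, -1.65983320e-04,
        8.55523656e-03, -2.45082606e-05]), 'eef_pos': array([ 0.2560316 , -0.51415361,  0.23027778]), 'ee_rot': array([[ 8.95254935e-01,  4.45554023e-01, -4.63073227e-04],
       [ 4.45554040e-01, -8.95252962e-01,  1.93142962e-03],
       [ 4.45988560e-04, -1.93544605e-03, -9.99998028e-01]]), 'force': array([-0.43364923, -0.65429713,  1.13694668]), 'ft_torque': array([-0.00648382, -0.01404494, -0.04429585]), 'finger_gap': 0.08536690545599213}
scene 450.3675525372074 450.3675525372074 255.9794130794183 192.25453834739065
[[0.4615, -0.887, -0.0143, -0.3933], [-0.387, -0.1868, -0.9029, 0.3306], [0.7983, 0.4222, -0.4295, 1.0216], [0.0, 0.0, 0.0, 1.0]]
top 360.28545778589125 360.28545778589125 260.58219881737705 188.3616555821309
[[0.0068, -1.0, 0.0043, -0.1319], [-0.9956, -0.0072, -0.0936, 0.6329], [0.0936, -0.0036, -0.9956, 1.0311], [0.0, 0.0, 0.0, 1.0]]
wrist 297.3186396354542 297.3186396354542 258.3736342153222 190.37717835399798
[[0.4448, -0.8956, -0.0011, -0.5731], [-0.8464, -0.4208, 0.3264, -0.0418], [-0.2928, -0.1443, -0.9452, 0.3812], [0.0, 0.0, 0.0, 1.0]]
```

View pics/scene0.png

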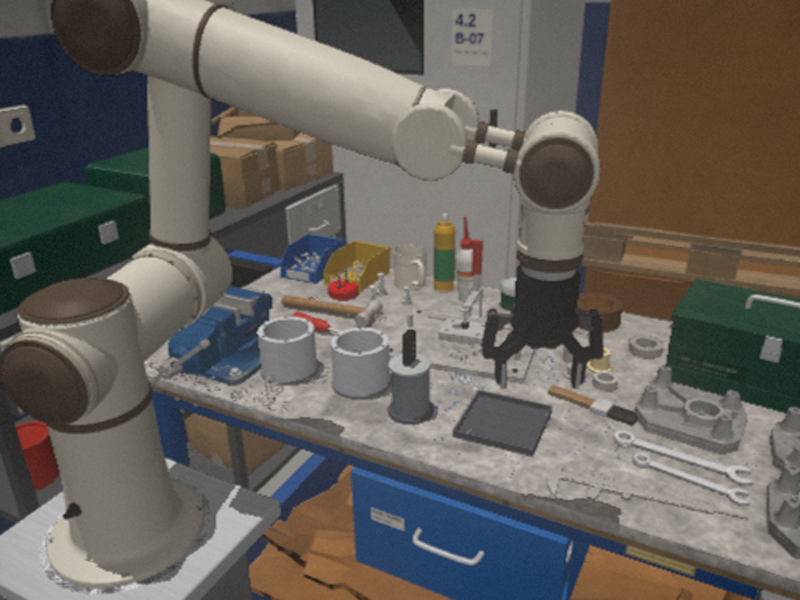

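View pics/top0.png

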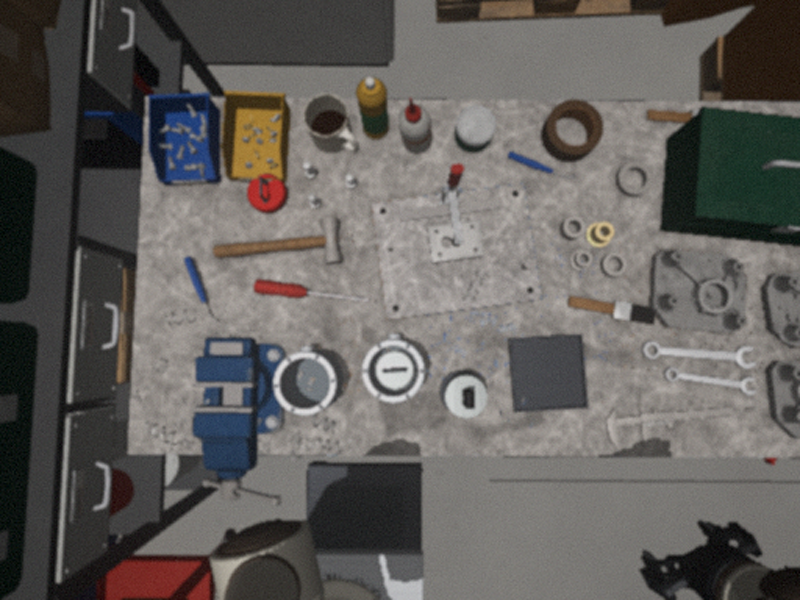

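View pics/wrist0.png

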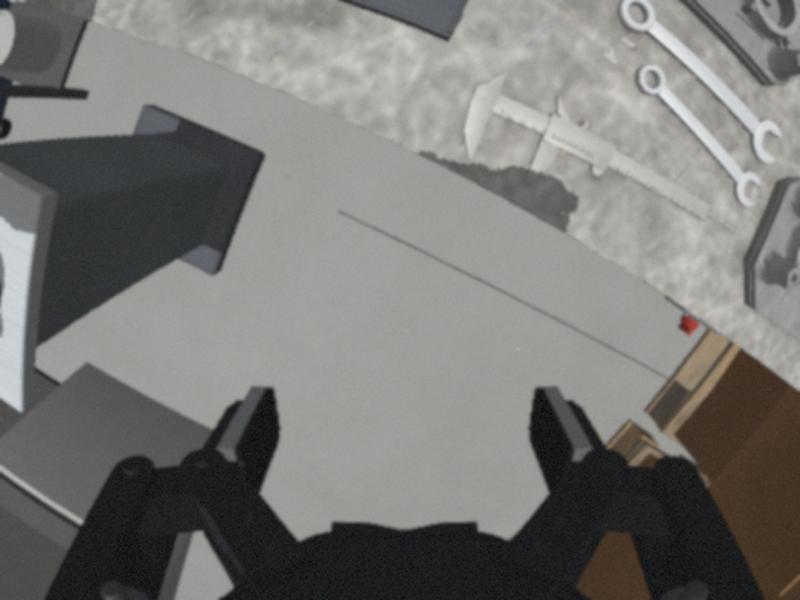

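Possible confusions in the top view (800x600): the housing at (394,370) shows a loop bar and the one at (306,382) looks empty. The red look-alike is at (266,193). The tool stand is at (466,395) and the flat tray at (547,372); the large plate at (455,250) is not the tray. I'll check these in a close crop.

```bash
python3 - <<'E'
import cv2,pickle
d=pickle.load(open("d0.pkl","rb"))
im=d["top"]["color"][:,:,::-1]
cv2.imwrite("pics/topc.png",cv2.resize(im[205:275,165:385],None,fx=3.6,fy=3.6*1,interpolation=cv2.INTER_CUBIC))
cv2.imwrite("pics/topc2.png",cv2.resize(im[205:275,225:320],None,fx=8,fy=8,interpolation=cv2.INTER_CUBIC))
im=d["scene"]["color"][:,:,::-1]
cv2.imwrite("pics/scenec.png",cv2.resize(im[195:295,160:360],None,fx=4,fy=4,interpolation=cv2.INTER_CUBIC))
E
```

```text
(no output)
```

View pics/topc.png

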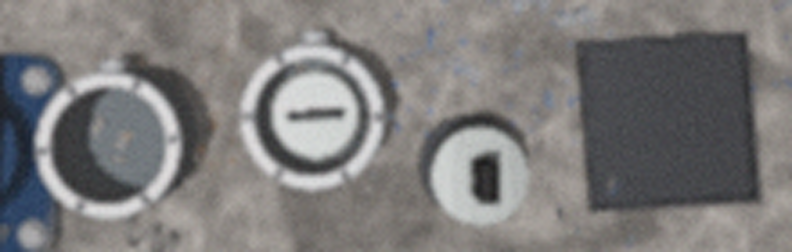

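View pics/topc2.png

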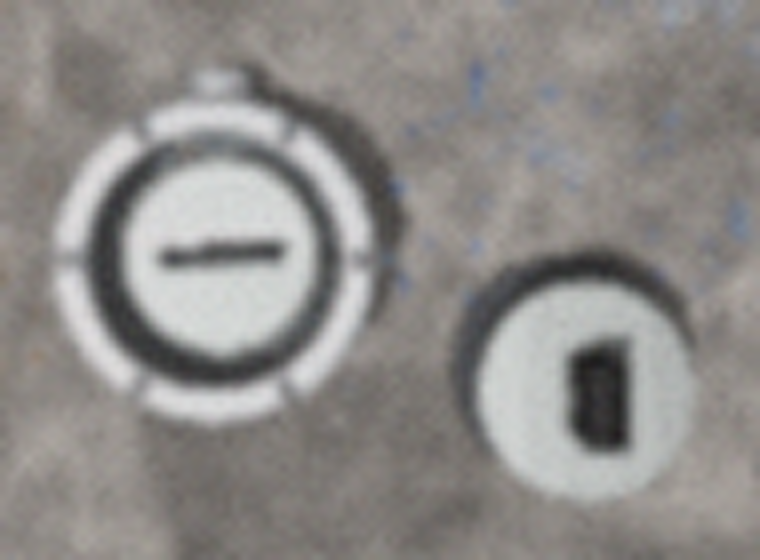

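View pics/scenec.png

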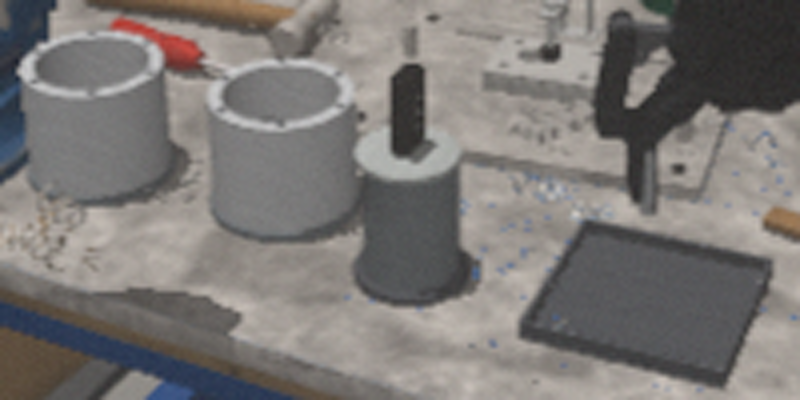

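```bash
cat > h.py <<'E'
import numpy as np
def p2w(c,u,v,z,fish=False):
    T=c["world_to_cam"];R=T[:3,:3];t=T[:3,3];o=-R.T@t
    a=np.array([(u-c["cx"])/c["fx"],(v-c["cy"])/c["fy"]])
    if fish:
        r=np.linalg.norm(a);d=np.array([*(a/r*np.sin(r)),np.cos(r)]) if r>0 else np.array([0,0,1.])
    else: d=np.array([*a,1])
    w=R.T@d; return o+w*(z-o[2])/w[2]
def w2p(c,P,fish=False):
    T=c["world_to_cam"];q=T[:3,:3]@np.array(P)+T[:3,3]
    if fish:
        r=np.hypot(q[0],q[1]);th=np.arctan2(r,q[2]);a=q[:2]/r*th
    else:a=q[:2]/q[2]
    return np.array([a[0]*c["fx"]+c["cx"],a[1]*c["fy"]+c["cy"]])
E
python3 - <<'E'
import pickle,numpy as np
from h import *
d=pickle.load(open("d0.pkl","rb"));c=d["top"]
print("cam",-c["world_to_cam"][:3,:3].T@c["world_to_cam"][:3,3])
q=lambda u,v,z:p2w(c,225+u/8,205+v/8,z).round(4)
print("housing",q(217,258,.095), q(55,258,.095),q(377,258,.095))
print("bar",q(160,258,.071),q(287,250,.071))
print("disc",q(587,388,.101),q(478,388,.101),q(697,388,.101))
for u,v in[(570,352),(625,340),(630,450),(577,440)]:print("h",q(u,v,.163))
t=lambda u,v:p2w(c,165+u/3.6,205+v/3.6,.014).round(4)
T=[t(577,43),t(746,34),t(760,202),t(592,209)];print("tray",T,np.mean(T,0))
E
```

```text
cam [ 0.534507   -0.12361508  1.0863274 ]
housing [ 0.4936 -0.1051  0.095 ] [ 0.4932 -0.0498  0.095 ] [ 0.4939 -0.1597  0.095 ]
bar [ 0.4924 -0.0847  0.071 ] [ 0.4955 -0.1291  0.071 ]
disc [ 0.4511 -0.2305  0.101 ] [ 0.4508 -0.1937  0.101 ] [ 0.4513 -0.2677  0.101 ]
h [ 0.4676 -0.2185  0.163 ]
h [ 0.4714 -0.2359  0.163 ]
h [ 0.4371 -0.2373  0.163 ]
h [ 0.4401 -0.2206  0.163 ]
tray [array([ 0.5514, -0.3202,  0.014 ]), array([ 0.5598, -0.46  ,  0.014 ]), array([ 0.4231, -0.4684,  0.014 ]), array([ 0.4166, -0.3311,  0.014 ])] [ 0.487725 -0.394925  0.014   ]
```

The plug is in the housing at (0.494,-0.105): its bar is at z 0.071 and the measured rim diameter is 110 mm as given. The stand's disc measures 74 mm, centred at (0.451,-0.2305), and the handle yaw is about 3°. The plug yaw is about 4°, and the tray is at (0.488,-0.395). Next I move above the handle.

Emit:
{"api": "drive_tool", "payload": {"deltas": [[0,0.1,-0.056,-0.01,0.04],[0,0.2,-0.112,-0.02,0.08],[0,0.3,-0.168,-0.03,0.12],[0,0.4,-0.224,-0.04,0.13],[0,0.4,-0.224,-0.04,0.13]]}}

```text
time_s: 0.78
eef_pos: [0.387, -0.3226, 0.2516]
ee_rot: [[0.998, 0.059, 0.001], [0.059, -0.998, 0.0], [0.001, -0.0, -1.0]]
force: [0.5, 0.2, 0.0]
finger_gap: 0.0851
```

```bash
cat > snap.py <<'E'
import sys,cv2,pickle
from rig import *
n,k=sys.argv[1],sys.argv[2]
s=observe();c=snapshot(n);c["state"]=s
pickle.dump(c,open(f"{k}.pkl","wb"))
import numpy as np
T=c["world_to_cam"]
print(s["time_s"],s["eef_pos"].round(4),s["ee_rot"].round(3).tolist(),s["force"].round(1),round(s["finger_gap"],4),"cam",(-T[:3,:3].T@T[:3,3]).round(3),"fwd",T[2,:3].round(2))
cv2.imwrite(f"pics/{k}.png",cv2.resize(c["color"][:,:,::-1],(800,600),interpolation=cv2.INTER_CUBIC))
E
python3 snap.py wrist w1
```

```text
0.775 [ 0.387  -0.3226  0.2516] [[0.998, 0.059, 0.001], [0.059, -0.998, 0.0], [0.001, -0.0, -1.0]] [0.5 0.2 0. ] 0.0851 cam [ 0.471 -0.317  0.395] fwd [-0.33 -0.02 -0.95]
```

View pics/w1.png

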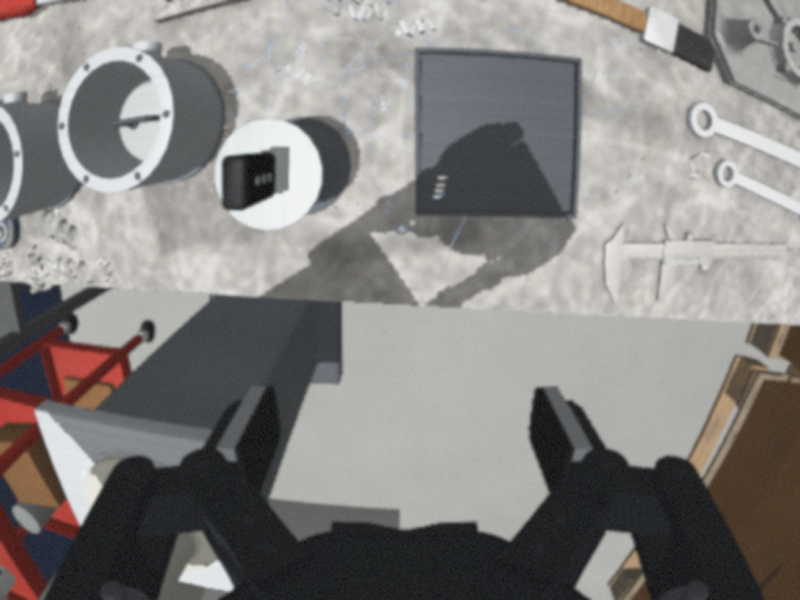

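The wrist view shows the plug bar at (140,122), the handle at (245,180), and the tray at (497,132).

```bash
python3 - <<'E'
import pickle,cv2
c=pickle.load(open("w1.pkl","rb"));im=c["color"][:,:,::-1]
cv2.imwrite("pics/w1a.png",cv2.resize(im[20:150,30:215],None,fx=4,fy=4,interpolation=cv2.INTER_CUBIC))
cv2.imwrite("pics/w1b.png",cv2.resize(im[20:150,250:390],None,fx=4,fy=4,interpolation=cv2.INTER_CUBIC))
E
```

```text
(no output)
```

View pics/w1a.png

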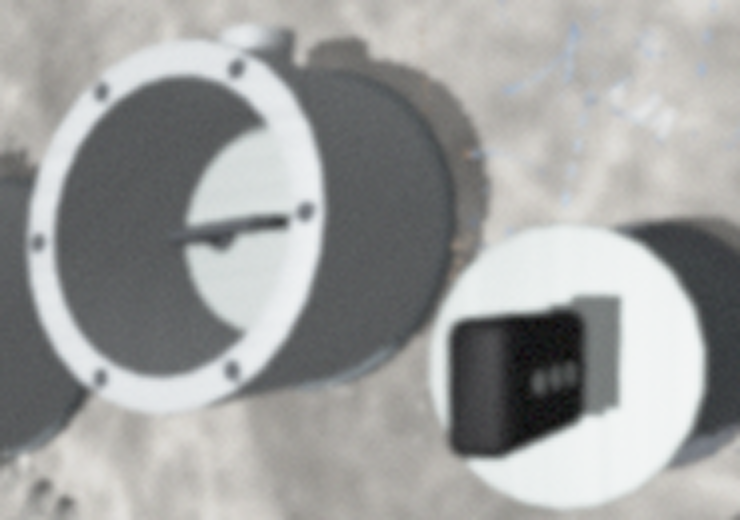

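View pics/w1b.png

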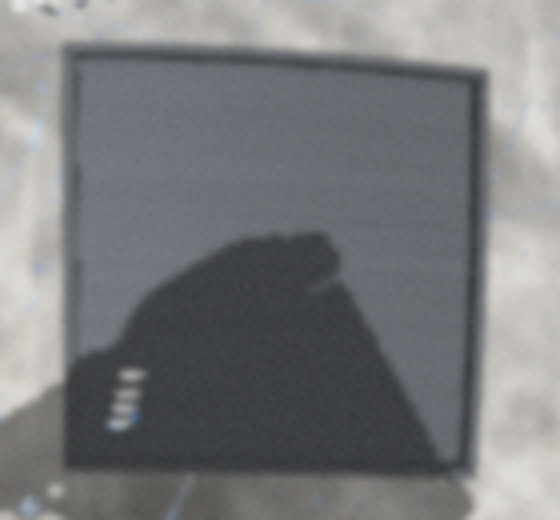

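```bash
python3 - <<'E'
import pickle,numpy as np,cv2
from h import *
c=pickle.load(open("w1.pkl","rb"))
a=lambda u,v,z:p2w(c,30+u/4-.4,20+v/4-.4,z,True).round(4)
b=lambda u,v,z:p2w(c,250+u/4-.4,20+v/4-.4,z,True).round(4)
print("top of handle",[a(*p,.163)[:2] for p in[(452,323),(508,320),(508,452),(452,455)]])
print("base of handle right",a(583,312,.103),a(583,415,.103))
D=np.array([a(*p,.101)[:2] for p in[(430,365),(566,225),(706,365),(568,508),(470,265),(660,260),(665,465),(470,465)]])
A=np.c_[2*D,np.ones(len(D))];s=np.linalg.lstsq(A,(D**2).sum(1),rcond=None)[0];print("disc",s[:2],np.sqrt(s[2]+s[0]**2+s[1]**2))
D=np.array([a(*p,.095)[:2] for p in[(28,240),(185,40),(325,205),(165,412),(80,95),(285,95),(270,350),(75,360)]])
A=np.c_[2*D,np.ones(len(D))];s=np.linalg.lstsq(A,(D**2).sum(1),rcond=None)[0];print("hous",s[:2],np.sqrt(s[2]+s[0]**2+s[1]**2))
print("bar",a(290,220,.068),a(180,238,.068))
T=[b(*p,.014)[:2] for p in[(63,45),(488,70),(474,474),(65,470)]];print("tray",T,np.mean(T,0))
E
```

```text
top of handle [array([ 0.4622, -0.2237]), array([ 0.4626, -0.236 ]), array([ 0.4357, -0.236 ]), array([ 0.435 , -0.2235])]
base of handle right [ 0.4625 -0.2349  0.103 ] [ 0.4365 -0.2353  0.103 ]
disc [ 0.44849005 -0.22938118] 0.036533672984467795
hous [ 0.49239082 -0.10273755] 0.053798612230140874
bar [ 0.4915 -0.1314  0.068 ] [ 0.4892 -0.0903  0.068 ]
tray [array([ 0.5501, -0.3209]), array([ 0.5596, -0.4597]), array([ 0.4227, -0.4677]), array([ 0.4128, -0.3298])] [ 0.4863   -0.394525]
```

Emit:
{"api": "drive_tool", "payload": {"deltas": [[0,0.05,-0.065,0,0],[0,0.1,-0.13,0,0],[0,0.136,-0.178,0,0],[0,0.136,-0.178,0,0],[0,0.136,-0.178,0,0]]}}

```text
time_s: 1.45
eef_pos: [0.4478, -0.2342, 0.251]
ee_rot: [[0.999, 0.052, -0.001], [0.052, -0.999, -0.0], [-0.001, 0.0, -1.0]]
force: [-0.1, 0.3, -0.2]
finger_gap: 0.085
```

```bash
python3 snap.py wrist w2
```

```text
1.45 [ 0.4478 -0.2342  0.251 ] [[0.999, 0.052, -0.001], [0.052, -0.999, -0.0], [-0.001, 0.0, -1.0]] [-0.1  0.3 -0.2] 0.085 cam [ 0.532 -0.229  0.394] fwd [-0.33 -0.02 -0.94]
```

View pics/w2.png

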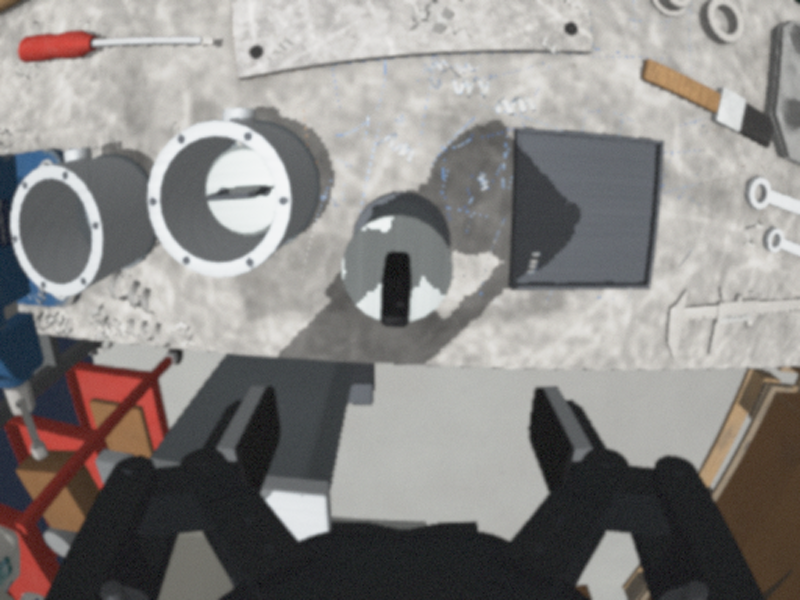

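The handle is centred between the fingers' sides at (397,290), and the full bar is visible at (240,192).

```bash
python3 - <<'E'
import pickle,cv2
c=pickle.load(open("w2.pkl","rb"));im=c["color"][:,:,::-1]
cv2.imwrite("pics/w2a.png",cv2.resize(im[70:220,90:300],None,fx=3.8,fy=3.8,interpolation=cv2.INTER_CUBIC))
cv2.imwrite("pics/w2b.png",cv2.resize(im[115:215,205:305],None,fx=6,fy=6,interpolation=cv2.INTER_CUBIC))
E
```

```text
(no output)
```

View pics/w2a.png

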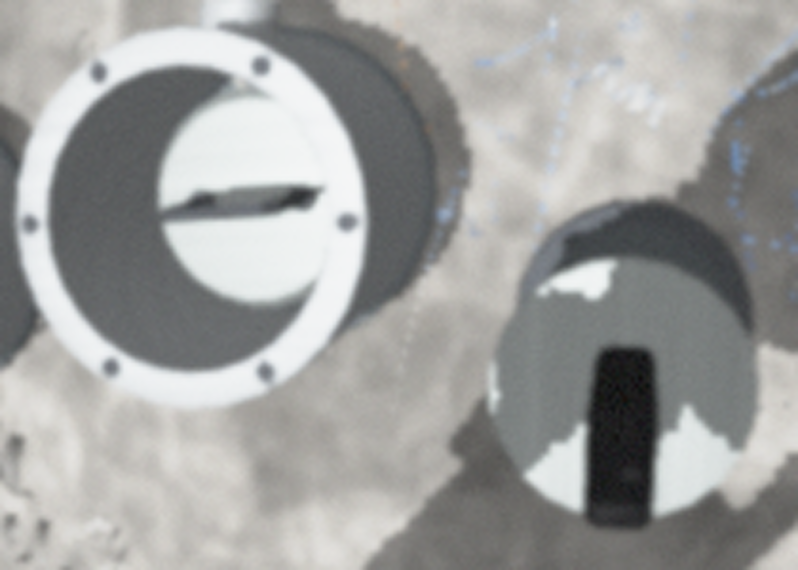

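View pics/w2b.png

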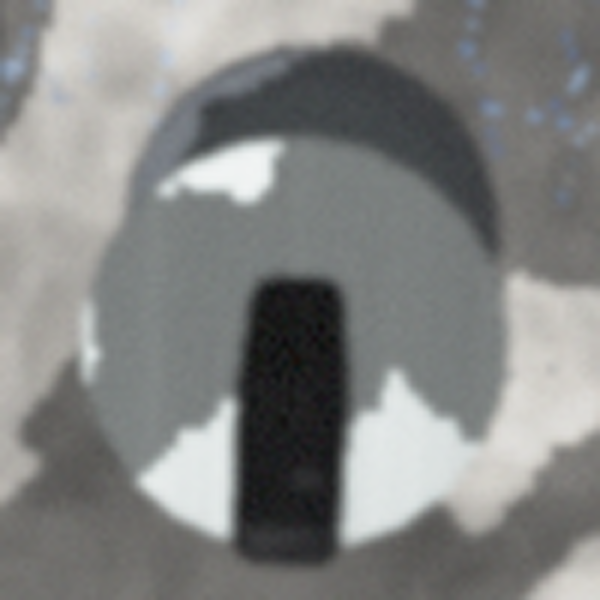

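```bash
python3 - <<'E'
import pickle,cv2,numpy as np
from h import *
from rig import *
s=observe();print(s["eef_pos"].round(4),s["joint_positions"].round(2))
c=pickle.load(open("w2.pkl","rb"));im=c["color"][:,:,::-1]
cv2.imwrite("pics/w2c.png",cv2.resize(im[85:155,125:190],None,fx=9,fy=8.5,interpolation=cv2.INTER_CUBIC))
b=lambda u,v,z:p2w(c,205+u/6-.42,115+v/6-.42,z,True)
a=lambda u,v,z:p2w(c,90+u/3.8-.37,70+v/3.8-.37,z,True)
def fit(D):
    D=np.array(D);A=np.c_[2*D,np.ones(len(D))];s=np.linalg.lstsq(A,(D**2).sum(1),rcond=None)[0];return s[:2],np.sqrt(s[2]+s[0]**2+s[1]**2)
print("disc",fit([b(*p,.101)[:2] for p in[(84,340),(506,350),(300,135),(140,487),(480,440),(160,195),(440,195)]]))
print("hous",fit([a(*p,.095)[:2] for p in[(15,215),(368,225),(190,27),(190,408),(60,80),(320,90),(320,350),(65,345)]]))
print("bore",fit([a(*p,.095)[:2] for p in[(47,215),(335,225),(185,65),(190,372)]]))
for p in[(238,555),(337,558)]:print("h top",b(*p,.163))
for p in[(255,283),(342,283)]:print("h base",b(*p,.103))
E
```

```text
[ 0.4478 -0.2343  0.2511] [-4.132e+01 -2.160e+00  1.010e+02 -3.000e-02  8.117e+01  4.572e+01]
disc (array([ 0.44884919, -0.22841658]), np.float64(0.03624957095528243))
hous (array([ 0.49218353, -0.10181937]), np.float64(0.054973861788861426))
bore (array([ 0.49187791, -0.10308272]), np.float64(0.04432747658072022))
h top [ 0.43635938 -0.22192489  0.163     ]
h top [ 0.4366234  -0.23578094  0.163     ]
h base [ 0.46087153 -0.22121743  0.103     ]
h base [ 0.46160352 -0.23577409  0.103     ]
```

View pics/w2c.png

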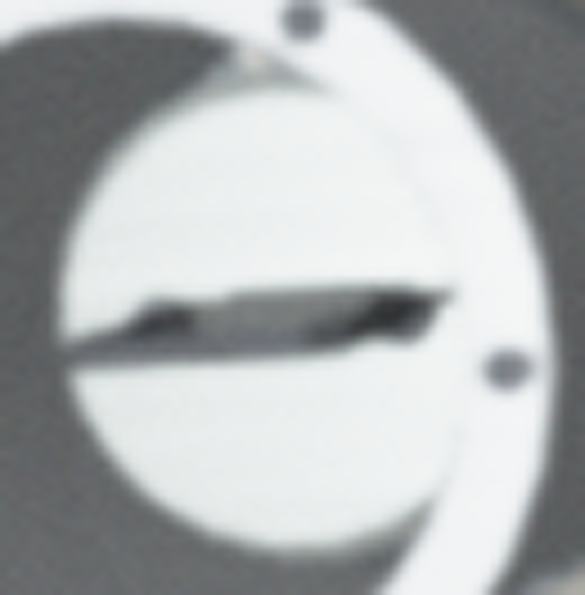

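```bash
python3 - <<'E'
import pickle,cv2,numpy as np
from h import *
c=pickle.load(open("w2.pkl","rb"))
b=lambda u,v,z:p2w(c,125+u/9-.44,85+v/8.5-.44,z,True)
for p in[(75,355),(330,340),(200,349)]:print("bar",b(*p,.068))
print("plug body top right? leg end",b(445,293,.034),"shadow/leg left",b(160,310,.034))
D=np.array([b(*p,.034)[:2] for p in[(62,320),(270,85),(290,548),(110,455),(110,160),(190,520),(420,510)]])
A=np.c_[2*D,np.ones(len(D))];s=np.linalg.lstsq(A,(D**2).sum(1),rcond=None)[0];print(s[:2],np.sqrt(s[2]+s[0]**2+s[1]**2))
E
```

```text
bar [ 0.49008786 -0.08523434  0.068     ]
bar [ 0.49206538 -0.12088262  0.068     ]
bar [ 0.49082694 -0.10303483  0.068     ]
plug body top right? leg end [ 0.49499553 -0.12652698  0.034     ] shadow/leg left [ 0.49249908 -0.0838452   0.034     ]
[ 0.49151253 -0.1029363 ] 0.03490395643218489
```

Emit:
{"api": "drive_tool", "payload": {"deltas": [[0,0.002,-0.011,0.04,0],[0,0.002,-0.011,0.1,0],[0,0.002,-0.011,0.16,0],[0,0.002,-0.011,0.2,0],[0,0.002,-0.011,0.2,0]]}}

```text
time_s: 2.12
eef_pos: [0.4475, -0.2275, 0.1496]
ee_rot: [[0.999, 0.052, -0.003], [0.052, -0.999, 0.002], [-0.003, -0.003, -1.0]]
force: [-0.5, -0.1, 0.5]
finger_gap: 0.0854
```

```bash
python3 snap.py wrist w3
```

```text
2.125 [ 0.4475 -0.2275  0.1496] [[0.999, 0.052, -0.003], [0.052, -0.999, 0.002], [-0.003, -0.003, -1.0]] [-0.5 -0.1  0.5] 0.0854 cam [ 0.532 -0.222  0.292] fwd [-0.33 -0.01 -0.94]
```

View pics/w3.png

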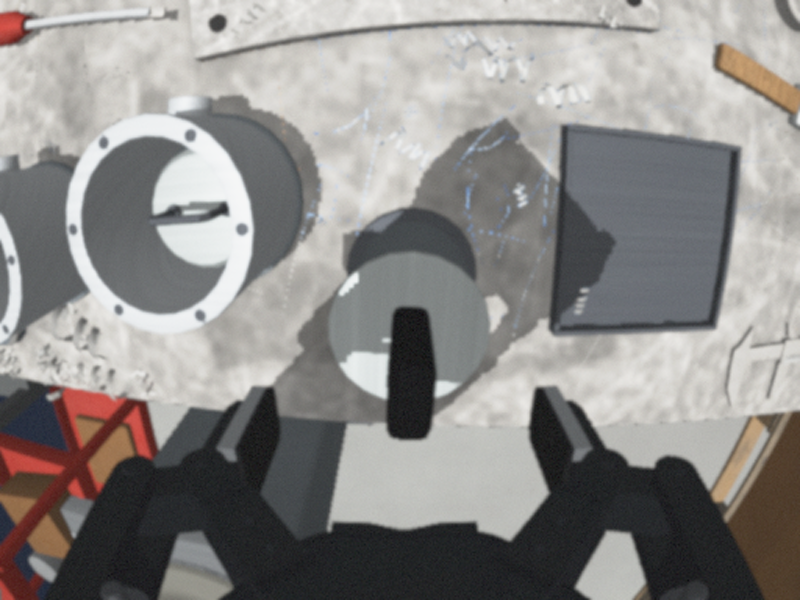

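Emit:
{"api": "drive_tool", "payload": {"deltas": [[0,0.003,0,0.025,0],[0,0.003,0,0.05,0],[0,0.003,0,0.065,0],[0,0.003,0,0.065,0],[0,0.003,0,0.065,0]]}}

```text
time_s: 2.8
eef_pos: [0.4509, -0.2274, 0.1191]
ee_rot: [[0.999, 0.053, 0.0], [0.053, -0.999, -0.0], [0.0, 0.0, -1.0]]
force: [0.5, 0.7, 0.0]
finger_gap: 0.0855
```

Emit:
{"api": "drive_tool", "payload": {"deltas": [[120,0,0,0,0],[200,0,0,0,0],[255,0,0,0,0],[255,0,0,0,0],[255,0,0,0,0]]}}

```text
time_s: 3.42
eef_pos: [0.4509, -0.2275, 0.1191]
ee_rot: [[0.999, 0.053, 0.001], [0.053, -0.999, -0.001], [0.001, 0.001, -1.0]]
force: [1.3, -0.7, 1.3]
finger_gap: 0.0153
```

```bash
python3 snap.py wrist w4
```

```text
3.425 [ 0.4509 -0.2275  0.1191] [[0.999, 0.053, 0.001], [0.053, -0.999, -0.001], [0.001, 0.001, -1.0]] [ 1.3 -0.7  1.3] 0.0153 cam [ 0.535 -0.222  0.262] fwd [-0.33 -0.02 -0.95]
```

View pics/w4.png

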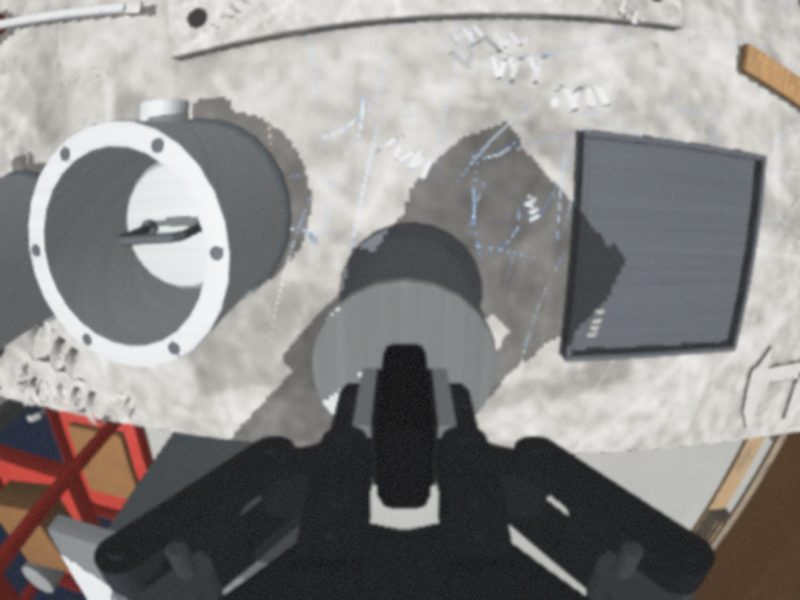

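Grip is good: gap 15.3 mm. Now I draw the tool straight up.

Emit:
{"api": "drive_tool", "payload": {"deltas": [[255,0,0,-0.02,0],[255,0,0,-0.06,0],[255,0,0,-0.12,0],[255,0,0,-0.18,0],[255,0,0,-0.22,0]]}}

```text
time_s: 4.1
eef_pos: [0.4508, -0.2273, 0.2305]
ee_rot: [[0.999, 0.053, 0.001], [0.053, -0.999, -0.001], [0.001, 0.001, -1.0]]
force: [-0.3, -1.0, -2.3]
finger_gap: 0.0154
```

```bash
python3 snap.py wrist w5;python3 snap.py scene s5
```

```text
4.1 [ 0.4508 -0.2273  0.2305] [[0.999, 0.053, 0.001], [0.053, -0.999, -0.001], [0.001, 0.001, -1.0]] [-0.3 -1.  -2.3] 0.0154 cam [ 0.534 -0.222  0.373] fwd [-0.33 -0.02 -0.95]
4.15 [ 0.4518 -0.2281  0.2332] [[0.999, 0.054, 0.004], [0.054, -0.999, -0.003], [0.004, 0.004, -1.0]] [ 1.5 -0.   0.7] 0.0151 cam [-0.506 -0.718  0.732] fwd [ 0.8   0.42 -0.43]
```

View pics/w5.png

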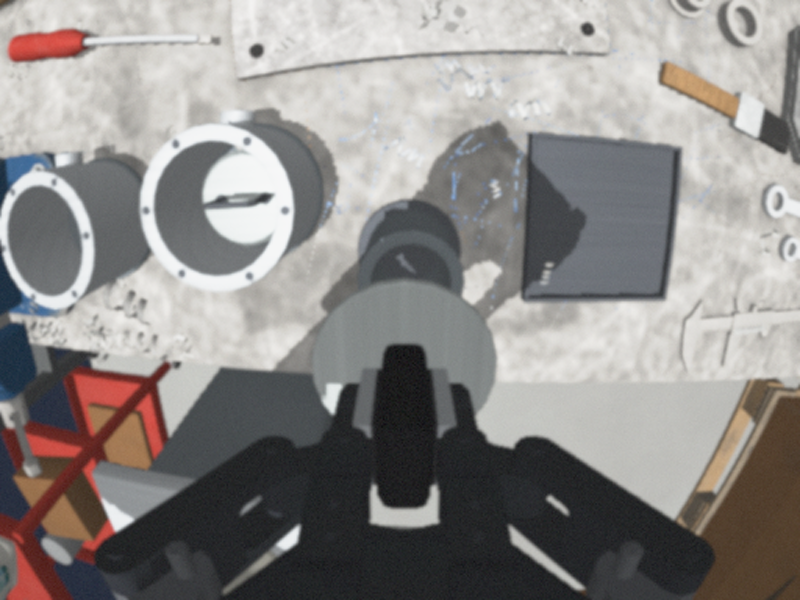

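View pics/s5.png

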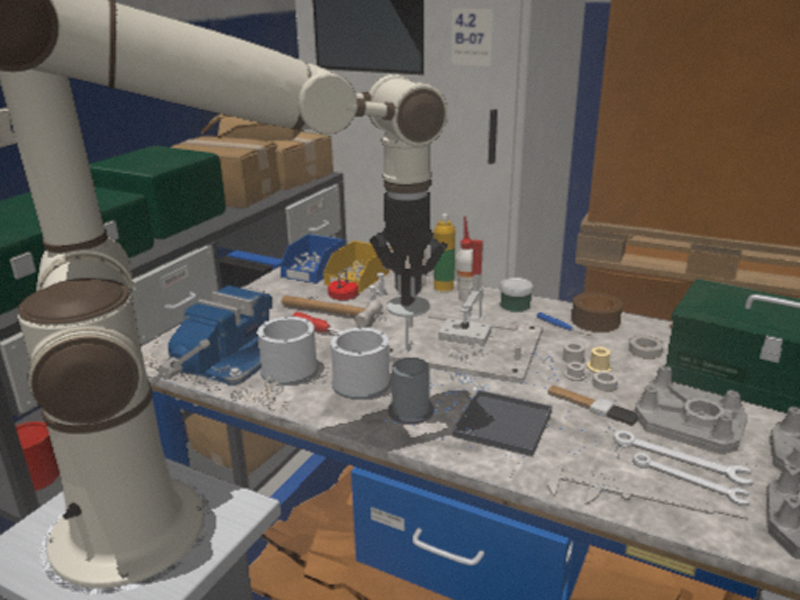

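Emit:
{"api": "drive_tool", "payload": {"deltas": [[255,0.012,-0.05,0,0],[255,0.025,-0.11,0,0],[255,0.038,-0.17,0,0],[255,0.05,-0.22,0,0],[255,0.054,-0.245,0,0]]}}

```text
time_s: 4.82
eef_pos: [0.4705, -0.1021, 0.2276]
ee_rot: [[0.999, 0.055, -0.002], [0.055, -0.999, 0.001], [-0.002, -0.001, -1.0]]
force: [-0.1, 1.3, -1.5]
finger_gap: 0.0156
```

```bash
python3 snap.py wrist w6;python3 snap.py scene s6;python3 snap.py top t6; python3 - <<'E'
import pickle,cv2
im=pickle.load(open("s6.pkl","rb"))["color"][:,:,::-1]
cv2.imwrite("pics/s6c.png",cv2.resize(im[150:260,160:290],None,fx=5,fy=5,interpolation=cv2.INTER_CUBIC))
E
```

```text
4.825 [ 0.4705 -0.1021  0.2276] [[0.999, 0.055, -0.002], [0.055, -0.999, 0.001], [-0.002, -0.001, -1.0]] [-0.1  1.3 -1.5] 0.0156 cam [ 0.554 -0.097  0.37 ] fwd [-0.33 -0.02 -0.94]
4.875 [ 0.4706 -0.1013  0.2278] [[0.998, 0.055, -0.002], [0.055, -0.998, 0.002], [-0.002, -0.002, -1.0]] [ 0.7  1.6 -2.5] 0.0154 cam [-0.506 -0.718  0.732] fwd [ 0.8   0.42 -0.43]
4.925 [ 0.4707 -0.1025  0.228 ] [[0.998, 0.055, -0.001], [0.055, -0.998, 0.001], [-0.001, -0.001, -1.0]] [-0.1 -0.7 -1.6] 0.0156 cam [ 0.535 -0.124  1.086] fwd [ 0.09 -0.   -1.  ]
```

View pics/w6.png

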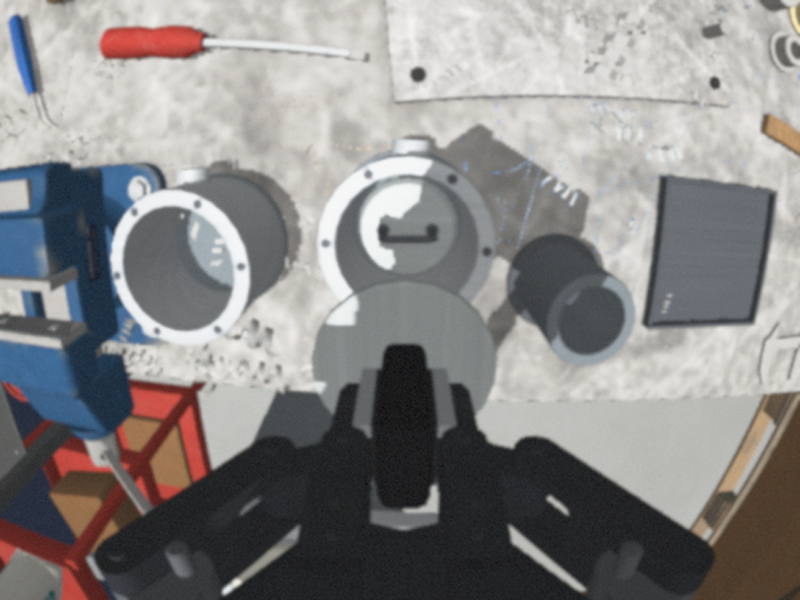

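View pics/s6c.png

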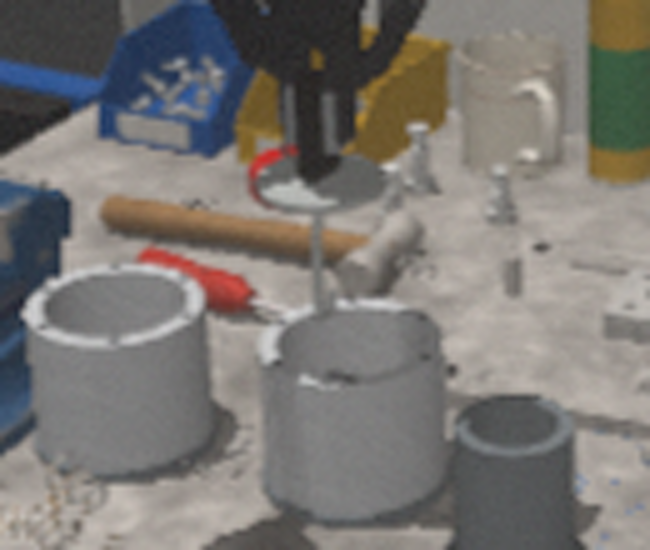

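```bash
python3 - <<'E'
import pickle,cv2
im=pickle.load(open("w6.pkl","rb"))["color"][:,:,::-1]
cv2.imwrite("pics/w6c.png",cv2.resize(im[80:200,195:330],None,fx=5,fy=5,interpolation=cv2.INTER_CUBIC))
cv2.imwrite("pics/w6d.png",cv2.resize(im[170:290,190:330],None,fx=5,fy=5,interpolation=cv2.INTER_CUBIC))
cv2.imwrite("pics/w6e.png",cv2.resize(im[140:240,315:420],None,fx=5,fy=5,interpolation=cv2.INTER_CUBIC))
E
```

```text
(no output)
```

View pics/w6c.png

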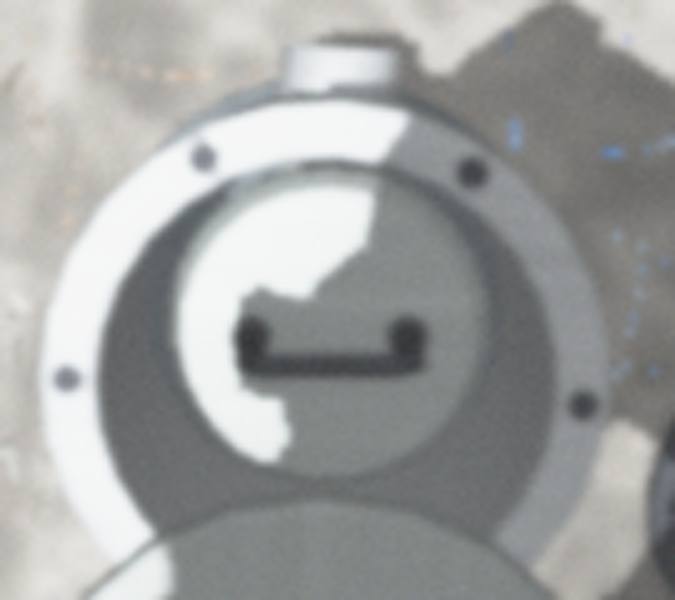

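View pics/w6d.png

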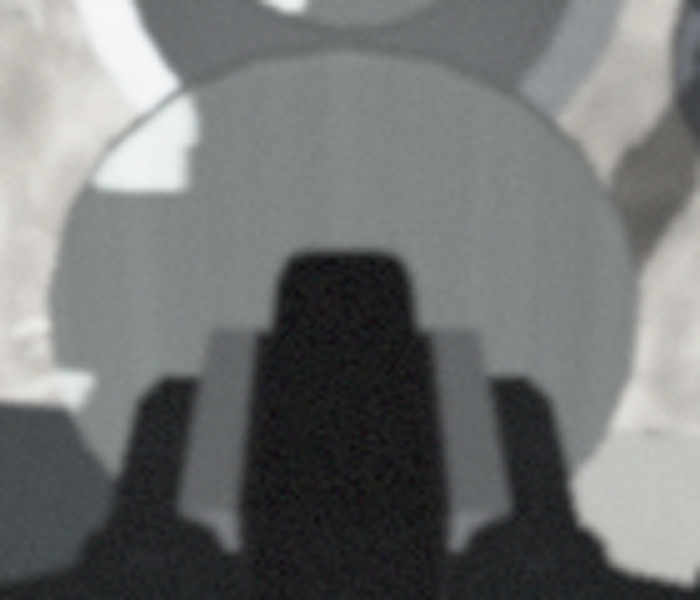

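View pics/w6e.png

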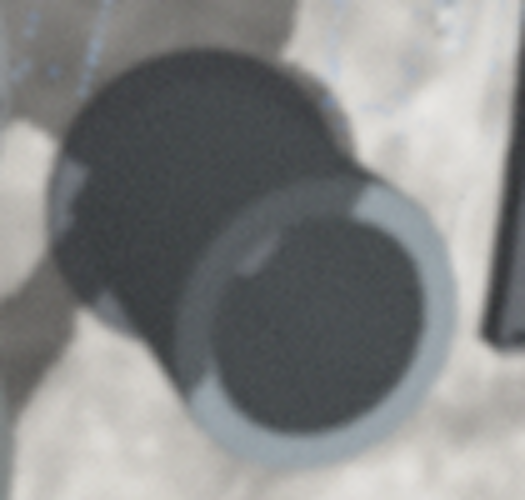

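```bash
python3 - <<'E'
import pickle,numpy as np
from h import *
c=pickle.load(open("w6.pkl","rb"))
def fit(D):
    D=np.array(D);A=np.c_[2*D,np.ones(len(D))];s=np.linalg.lstsq(A,(D**2).sum(1),rcond=None)[0];return s[:2].round(4),np.sqrt(s[2]+s[0]**2+s[1]**2).round(4)
f=lambda x,y:lambda u,v,z:p2w(c,x+u/5-.4,y+v/5-.4,z,True)
a=f(195,80);b=f(190,170);e=f(315,140)
print("bar",a(240,365,.068),a(420,362,.068))
print("hous",fit([a(*p,.095)[:2] for p in[(42,360),(320,100),(608,380),(110,185),(540,210),(105,515),(560,535)]]))
print("bore",fit([a(*p,.095)[:2] for p in[(98,370),(325,162),(555,385),(155,240),(500,245)]]))
print("disc",fit([b(*p,.2095)[:2] for p in[(50,300),(345,50),(638,300),(95,170),(180,95),(560,130),(85,430),(605,430)]]))
print("handle front-base mid",b(343,250,.2115))
print("stand out",fit([e(*p,.095)[:2] for p in[(178,330),(455,305),(300,468),(330,178),(220,225),(430,230),(410,405),(215,425)]]))
print("stand in",fit([e(*p,.095)[:2] for p in[(213,335),(422,300),(300,435),(330,215)]]))
E
```

```text
bar [ 0.49008194 -0.08350265  0.068     ] [ 0.49275846 -0.12075675  0.068     ]
hous (array([ 0.4935, -0.1013]), np.float64(0.0535))
bore (array([ 0.4911, -0.1012]), np.float64(0.0436))
disc (array([ 0.4691, -0.1012]), np.float64(0.0362))
handle front-base mid [ 0.48119908 -0.10035623  0.2115    ]
stand out (array([ 0.4499, -0.2291]), np.float64(0.0325))
stand in (array([ 0.4492, -0.2295]), np.float64(0.0248))
```

Bar centre is (0.4914,-0.1021) and the tool disc is at (0.469,-0.101), so the hook is 22 mm short of the bar with both yaws near 3–4°. I lower it there, then push it under the bar.

Emit:
{"api": "drive_tool", "payload": {"deltas": [[255,0,0.001,0.03,0],[255,0,0.001,0.07,0],[255,0,0.001,0.11,0],[255,0,0.001,0.145,0],[255,0,0.001,0.158,0]]}}

```text
time_s: 5.6
eef_pos: [0.4701, -0.104, 0.148]
ee_rot: [[0.999, 0.053, -0.003], [0.053, -0.999, 0.001], [-0.002, -0.001, -1.0]]
force: [-0.0, -0.5, -2.3]
finger_gap: 0.0151
```

Emit:
{"api": "drive_tool", "payload": {"deltas": [[255,0,0,0,0],[255,0,0,0,0],[255,0,0,0,0],[255,0,0,0,0],[255,0,0,0,0]]}}

```text
time_s: 6.22
eef_pos: [0.4712, -0.104, 0.15]
ee_rot: [[0.999, 0.053, 0.0], [0.053, -0.999, -0.0], [0.0, 0.0, -1.0]]
force: [0.2, -1.1, -1.9]
finger_gap: 0.0153
```

```bash
python3 snap.py wrist w7
```

```text
6.225 [ 0.4712 -0.104   0.15  ] [[0.999, 0.053, 0.0], [0.053, -0.999, -0.0], [0.0, 0.0, -1.0]] [ 0.2 -1.1 -1.9] 0.0153 cam [ 0.555 -0.098  0.293] fwd [-0.33 -0.02 -0.95]
```

View pics/w7.png

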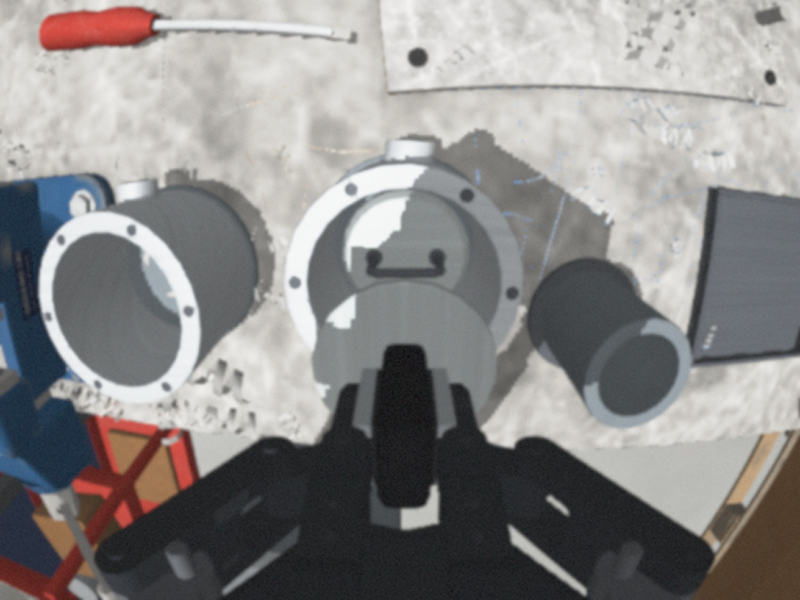

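No contact so far. Now the forward push of 21.5 mm.

Emit:
{"api": "drive_tool", "payload": {"deltas": [[255,0.01,0,0,0],[255,0.022,0,0,0],[255,0.034,0,0,0],[255,0.043,0,0,0],[255,0.043,0,0,0]]}}

```text
time_s: 6.9
eef_pos: [0.4929, -0.1028, 0.1498]
ee_rot: [[0.999, 0.054, 0.0], [0.054, -0.999, -0.0], [0.0, 0.0, -1.0]]
force: [-0.7, -0.2, -2.6]
finger_gap: 0.0155
```

Emit:
{"api": "drive_tool", "payload": {"deltas": [[255,0,0,0,0],[255,0,0,0,0],[255,0,0,-0.01,0],[255,0,0,-0.02,0],[255,0,0,-0.03,0]]}}

```text
time_s: 7.52
eef_pos: [0.4927, -0.1029, 0.1654]
ee_rot: [[0.999, 0.053, 0.001], [0.053, -0.999, -0.0], [0.0, 0.0, -1.0]]
force: [0.5, -0.6, -2.6]
finger_gap: 0.0151
```

```bash
python3 snap.py wrist w8;  python3 -c "
from rig import *
for _ in range(3): print(observe()['force'].round(1),observe()['time_s'])"
```

```text
7.525 [ 0.4927 -0.1029  0.1654] [[0.999, 0.053, 0.001], [0.053, -0.999, -0.0], [0.0, 0.0, -1.0]] [ 0.5 -0.6 -2.6] 0.0151 cam [ 0.576 -0.097  0.308] fwd [-0.33 -0.02 -0.95]
[-0.4 -0.5 -1.8] 7.575
[-0.4 -0.5 -1.8] 7.575
[-0.4 -0.5 -1.8] 7.575
```

View pics/w8.png

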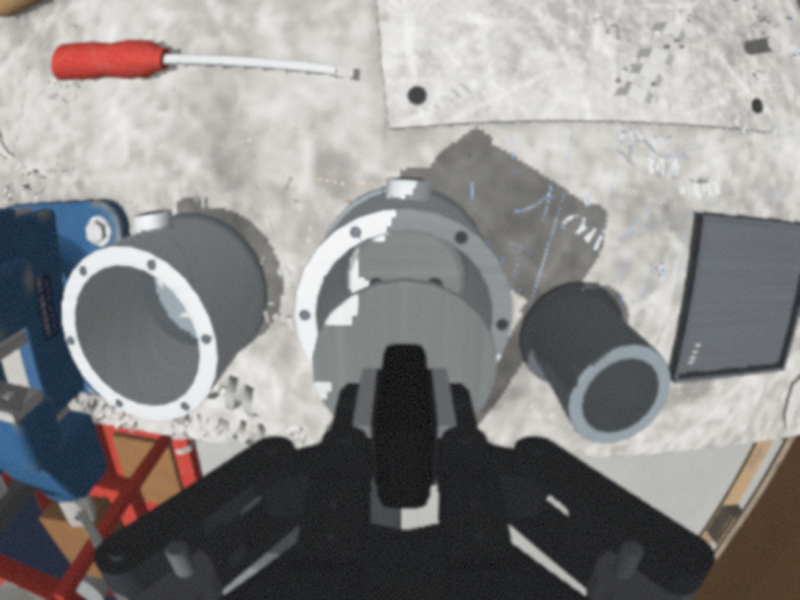

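Emit:
{"api": "drive_tool", "payload": {"deltas": [[255,0,0,-0.006,0],[255,0,0,-0.012,0],[255,0,0,-0.018,0],[255,0,0,-0.024,0],[255,0,0,-0.03,0]]}}

```text
time_s: 8.2
eef_pos: [0.4925, -0.1028, 0.1799]
ee_rot: [[0.999, 0.053, -0.0], [0.053, -0.999, 0.0], [-0.0, -0.0, -1.0]]
force: [0.3, 0.1, -4.9]
finger_gap: 0.0154
```

Emit:
{"api": "drive_tool", "payload": {"deltas": [[255,0,0,0,0],[255,0,0,0,0],[255,0,0,0,0],[255,0,0,0,0],[255,0,0,0,0]]}}

```text
time_s: 8.82
eef_pos: [0.4926, -0.1028, 0.1798]
ee_rot: [[0.999, 0.053, -0.0], [0.053, -0.999, 0.0], [-0.0, -0.0, -1.0]]
force: [0.4, -0.5, -4.2]
finger_gap: 0.0154
```

```bash
python3 snap.py wrist w9
```

```text
8.825 [ 0.4926 -0.1028  0.1798] [[0.999, 0.053, -0.0], [0.053, -0.999, 0.0], [-0.0, -0.0, -1.0]] [ 0.4 -0.5 -4.2] 0.0154 cam [ 0.576 -0.097  0.323] fwd [-0.33 -0.02 -0.95]
```

View pics/w9.png

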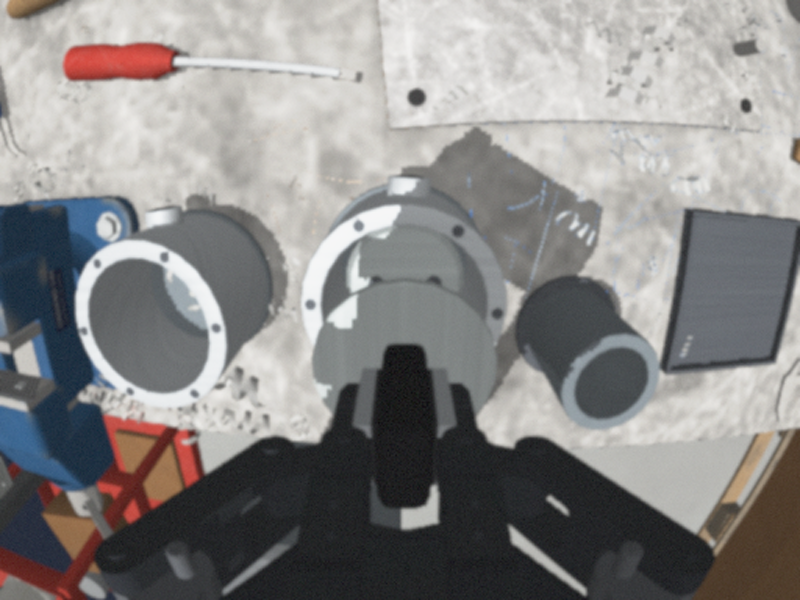

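Force rose by 2.4 N, which matches the plug's weight, so it is hooked. Next I draw it straight up.

Emit:
{"api": "drive_tool", "payload": {"deltas": [[255,0,0,-0.015,0],[255,0,0,-0.035,0],[255,0,0,-0.055,0],[255,0,0,-0.075,0],[255,0,0,-0.095,0]]}}

```text
time_s: 9.5
eef_pos: [0.4927, -0.1029, 0.2282]
ee_rot: [[0.999, 0.053, 0.0], [0.053, -0.999, -0.0], [0.0, 0.0, -1.0]]
force: [0.6, -0.6, -4.9]
finger_gap: 0.0153
```

Emit:
{"api": "drive_tool", "payload": {"deltas": [[255,0,0,-0.025,0],[255,0,0,-0.055,0],[255,0,0,-0.085,0],[255,0,0,-0.11,0],[255,0,0,-0.125,0]]}}

```text
time_s: 10.12
eef_pos: [0.4929, -0.103, 0.2909]
ee_rot: [[0.999, 0.053, 0.001], [0.053, -0.999, -0.0], [0.001, 0.001, -1.0]]
force: [0.5, 0.5, -4.9]
finger_gap: 0.0155
```

Emit:
{"api": "drive_tool", "payload": {"deltas": [[255,0,0,0,0],[255,0,0,0,0],[255,0,0,0,0],[255,0,0,0,0],[255,0,0,0,0]]}}

```text
time_s: 10.75
eef_pos: [0.4925, -0.1028, 0.2896]
ee_rot: [[0.999, 0.053, -0.0], [0.053, -0.999, 0.0], [-0.0, -0.0, -1.0]]
force: [0.2, -0.1, -3.8]
finger_gap: 0.0152
```

```bash
python3 snap.py wrist w10;python3 snap.py scene s10; python3 - <<'E'
import pickle,cv2
im=pickle.load(open("s10.pkl","rb"))["color"][:,:,::-1]
cv2.imwrite("pics/s10c.png",cv2.resize(im[120:270,160:310],None,fx=4,fy=4,interpolation=cv2.INTER_CUBIC))
E
```

```text
10.75 [ 0.4925 -0.1028  0.2896] [[0.999, 0.053, -0.0], [0.053, -0.999, 0.0], [-0.0, -0.0, -1.0]] [ 0.2 -0.1 -3.8] 0.0152 cam [ 0.576 -0.097  0.433] fwd [-0.33 -0.02 -0.95]
10.8 [ 0.4926 -0.1028  0.2897] [[0.999, 0.053, -0.0], [0.053, -0.999, 0.0], [-0.0, -0.0, -1.0]] [ 0.4  0.4 -4.8] 0.0153 cam [-0.506 -0.718  0.732] fwd [ 0.8   0.42 -0.43]
```

View pics/s10c.png

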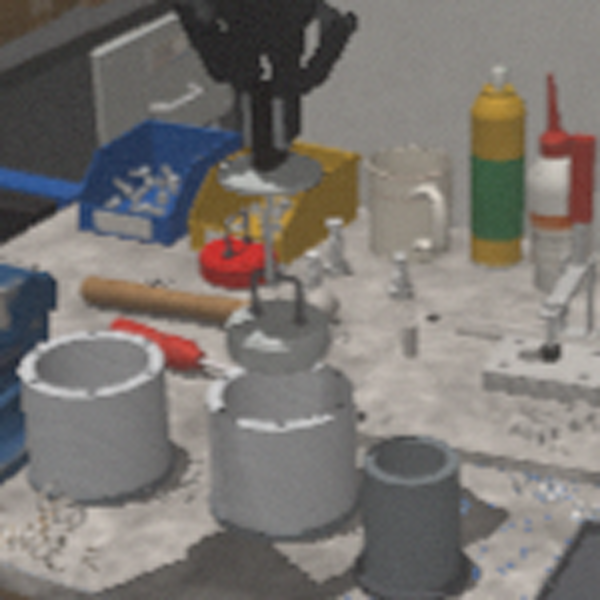

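View pics/w10.png

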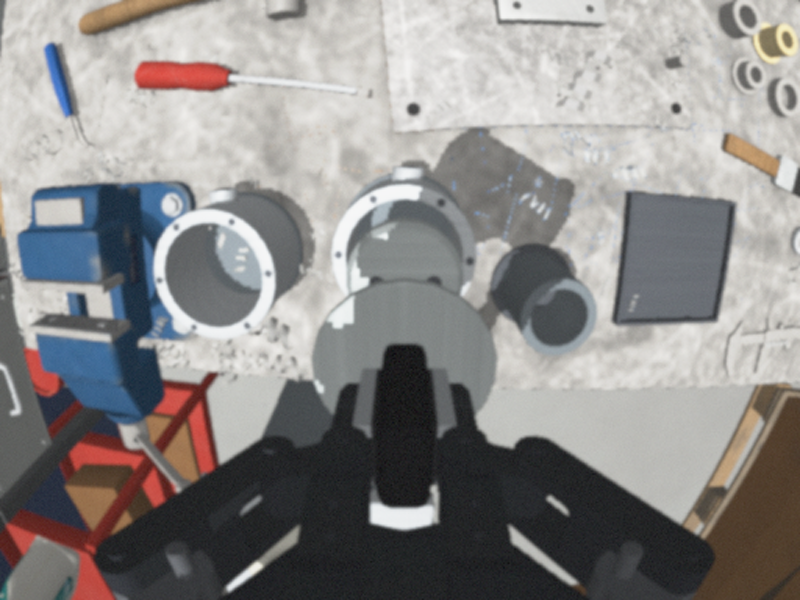

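The plug hangs upright on the hook with its bottom at about z 0.13, and the red look-alike is untouched. Now I carry it to the tray smoothly.

Emit:
{"api": "drive_tool", "payload": {"deltas": [[255,-0.001,0.015,0,0],[255,-0.003,0.04,0,0],[255,-0.005,0.075,0,0],[255,-0.007,0.11,0,0],[255,-0.01,0.15,0,0]]}}

```text
time_s: 11.48
eef_pos: [0.4915, -0.1796, 0.2898]
ee_rot: [[0.999, 0.053, 0.0], [0.053, -0.999, -0.0], [0.0, 0.0, -1.0]]
force: [-0.0, 0.9, -4.5]
finger_gap: 0.0151
```

Emit:
{"api": "drive_tool", "payload": {"deltas": [[255,-0.002,0.04,0,0],[255,-0.005,0.08,0,0],[255,-0.008,0.12,0,0],[255,-0.01,0.16,0,0],[255,-0.013,0.2,0,0]]}}

```text
time_s: 12.1
eef_pos: [0.4904, -0.2795, 0.2898]
ee_rot: [[0.999, 0.053, 0.0], [0.053, -0.999, 0.0], [0.0, -0.0, -1.0]]
force: [-0.1, 0.4, -4.6]
finger_gap: 0.0154
```

Emit:
{"api": "drive_tool", "payload": {"deltas": [[255,-0.002,0.04,0,0],[255,-0.005,0.08,0,0],[255,-0.008,0.115,0,0],[255,-0.01,0.145,0,0],[255,-0.012,0.17,0,0]]}}

```text
time_s: 12.72
eef_pos: [0.489, -0.3643, 0.2897]
ee_rot: [[0.999, 0.053, -0.0], [0.053, -0.999, 0.0], [-0.0, -0.0, -1.0]]
force: [0.5, 0.7, -4.5]
finger_gap: 0.0158
```

Emit:
{"api": "drive_tool", "payload": {"deltas": [[255,-0.002,0.02,0,0],[255,-0.003,0.035,0,0],[255,-0.003,0.045,0,0],[255,-0.003,0.05,0,0],[255,-0.003,0.05,0,0]]}}

```text
time_s: 13.35
eef_pos: [0.4889, -0.3884, 0.2898]
ee_rot: [[0.999, 0.053, 0.0], [0.053, -0.999, 0.0], [0.0, -0.0, -1.0]]
force: [-0.5, 0.2, -4.2]
finger_gap: 0.0154
```

```bash
python3 snap.py wrist w11;python3 snap.py scene s11
```

```text
13.35 [ 0.4889 -0.3884  0.2898] [[0.999, 0.053, 0.0], [0.053, -0.999, 0.0], [0.0, -0.0, -1.0]] [-0.5  0.2 -4.2] 0.0154 cam [ 0.573 -0.383  0.433] fwd [-0.33 -0.02 -0.95]
13.4 [ 0.4889 -0.3882  0.2898] [[0.999, 0.054, 0.0], [0.054, -0.999, 0.0], [0.0, -0.0, -1.0]] [ 0.3 -0.1 -4.2] 0.0153 cam [-0.506 -0.718  0.732] fwd [ 0.8   0.42 -0.43]
```

View pics/s11.png

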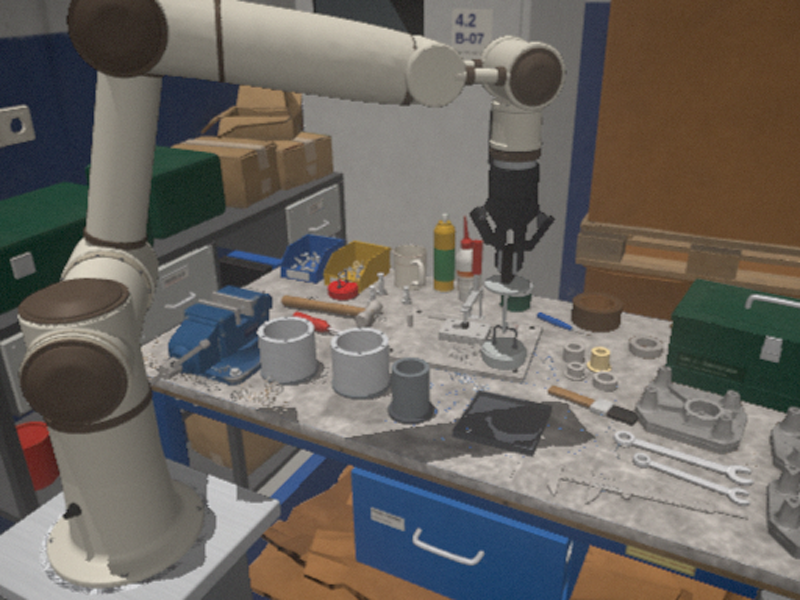

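View pics/w11.png

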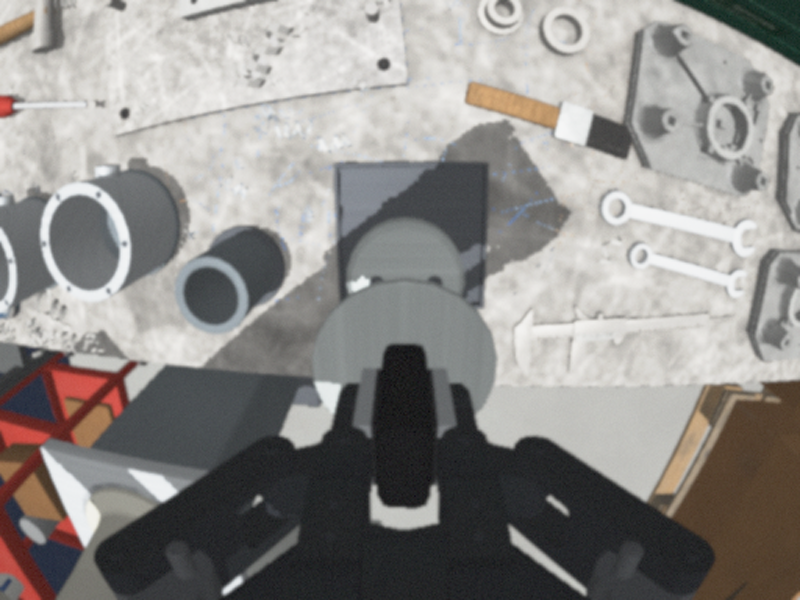

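Emit:
{"api": "drive_tool", "payload": {"deltas": [[255,0,0.004,0.02,0],[255,0,0.008,0.045,0],[255,0,0.012,0.075,0],[255,0,0.012,0.105,0],[255,0,0.012,0.13,0]]}}

```text
time_s: 14.08
eef_pos: [0.4889, -0.3941, 0.2231]
ee_rot: [[0.999, 0.053, -0.001], [0.053, -0.999, 0.001], [-0.001, -0.001, -1.0]]
force: [-0.9, -1.0, -5.9]
finger_gap: 0.0155
```

Emit:
{"api": "drive_tool", "payload": {"deltas": [[255,0,0,0.025,0],[255,0,0,0.05,0],[255,0,0,0.07,0],[255,0,0,0.083,0],[255,0,0,0.09,0]]}}

```text
time_s: 14.7
eef_pos: [0.4891, -0.3944, 0.1795]
ee_rot: [[0.999, 0.053, -0.0], [0.053, -0.999, 0.0], [-0.0, -0.0, -1.0]]
force: [0.7, 0.4, -4.1]
finger_gap: 0.0152
```

Emit:
{"api": "drive_tool", "payload": {"deltas": [[255,0,0,0.003,0],[255,0,0,0.007,0],[255,0,0,0.011,0],[255,0,0,0.015,0],[255,0,0,0.019,0]]}}

```text
time_s: 15.32
eef_pos: [0.4892, -0.3945, 0.1702]
ee_rot: [[0.999, 0.053, 0.0], [0.053, -0.999, -0.0], [0.0, 0.0, -1.0]]
force: [-0.7, 0.6, -5.3]
finger_gap: 0.0155
```

```bash
python3 snap.py wrist w12;python3 snap.py scene s12; python3 - <<'E'
import pickle,cv2
im=pickle.load(open("s12.pkl","rb"))["color"][:,:,::-1]
cv2.imwrite("pics/s12c.png",cv2.resize(im[180:300,260:380],None,fx=5,fy=5,interpolation=cv2.INTER_CUBIC))
E
```

```text
15.325 [ 0.4892 -0.3945  0.1702] [[0.999, 0.053, 0.0], [0.053, -0.999, -0.0], [0.0, 0.0, -1.0]] [-0.7  0.6 -5.3] 0.0155 cam [ 0.573 -0.389  0.313] fwd [-0.33 -0.02 -0.95]
15.375 [ 0.489  -0.3943  0.1698] [[0.999, 0.053, -0.0], [0.053, -0.999, 0.0], [-0.0, -0.0, -1.0]] [-0.2  0.4 -5.4] 0.0157 cam [-0.506 -0.718  0.732] fwd [ 0.8   0.42 -0.43]
```

View pics/s12c.png

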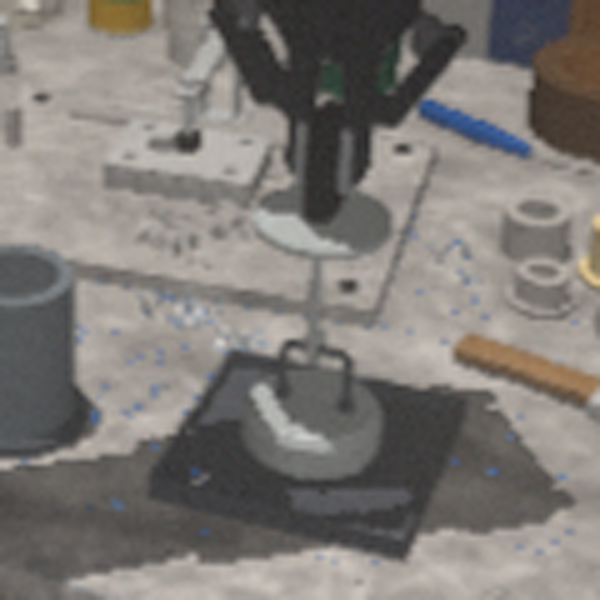

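View pics/w12.png

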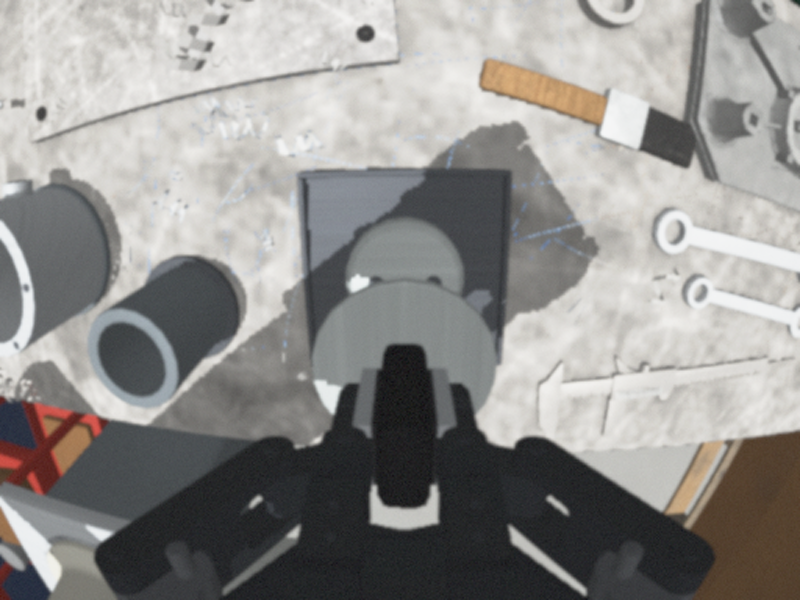

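The plug is centred over the tray and still about 6 mm above the floor. I set it down gently.

Emit:
{"api": "drive_tool", "payload": {"deltas": [[255,0,0,0.004,0],[255,0,0,0.008,0],[255,0,0,0.012,0],[255,0,0,0.016,0],[255,0,0,0.02,0]]}}

```text
time_s: 16.05
eef_pos: [0.4894, -0.3948, 0.1608]
ee_rot: [[0.999, 0.053, 0.001], [0.053, -0.999, -0.001], [0.001, 0.001, -1.0]]
force: [0.9, -1.2, -2.8]
finger_gap: 0.0154
```

Emit:
{"api": "drive_tool", "payload": {"deltas": [[255,0,0,0.003,0],[255,0,0,0.006,0],[255,0,0,0.008,0],[255,0,0,0.008,0],[255,0,0,0.008,0]]}}

```text
time_s: 16.68
eef_pos: [0.4892, -0.3945, 0.1564]
ee_rot: [[0.999, 0.053, 0.0], [0.053, -0.999, -0.0], [0.0, 0.0, -1.0]]
force: [0.3, 0.5, -2.1]
finger_gap: 0.0153
```

```bash
python3 snap.py wrist w13;python3 snap.py scene s13; python3 - <<'E'
import pickle,cv2
im=pickle.load(open("s13.pkl","rb"))["color"][:,:,::-1]
cv2.imwrite("pics/s13c.png",cv2.resize(im[180:300,260:380],None,fx=5,fy=5,interpolation=cv2.INTER_CUBIC))
E
```

```text
16.675 [ 0.4892 -0.3945  0.1564] [[0.999, 0.053, 0.0], [0.053, -0.999, -0.0], [0.0, 0.0, -1.0]] [ 0.3  0.5 -2.1] 0.0153 cam [ 0.573 -0.389  0.299] fwd [-0.33 -0.02 -0.95]
16.725 [ 0.4892 -0.3945  0.1564] [[0.999, 0.053, 0.0], [0.053, -0.999, -0.0], [0.0, 0.0, -1.0]] [-0.4  0.  -2.7] 0.0151 cam [-0.506 -0.718  0.732] fwd [ 0.8   0.42 -0.43]
```

View pics/s13c.png

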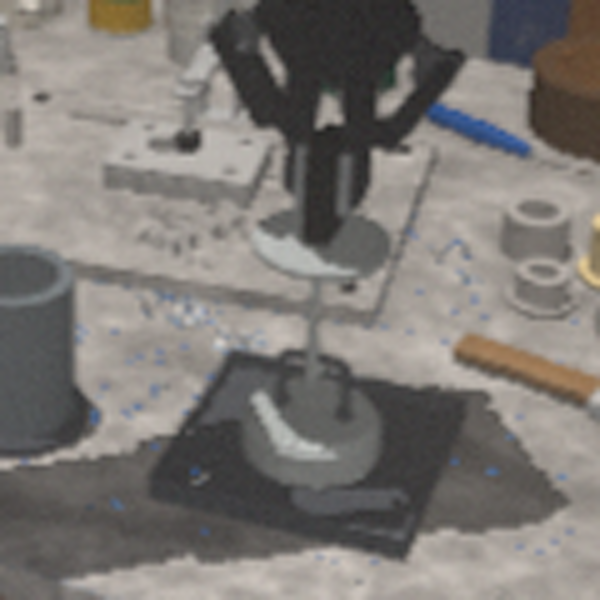

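View pics/w13.png

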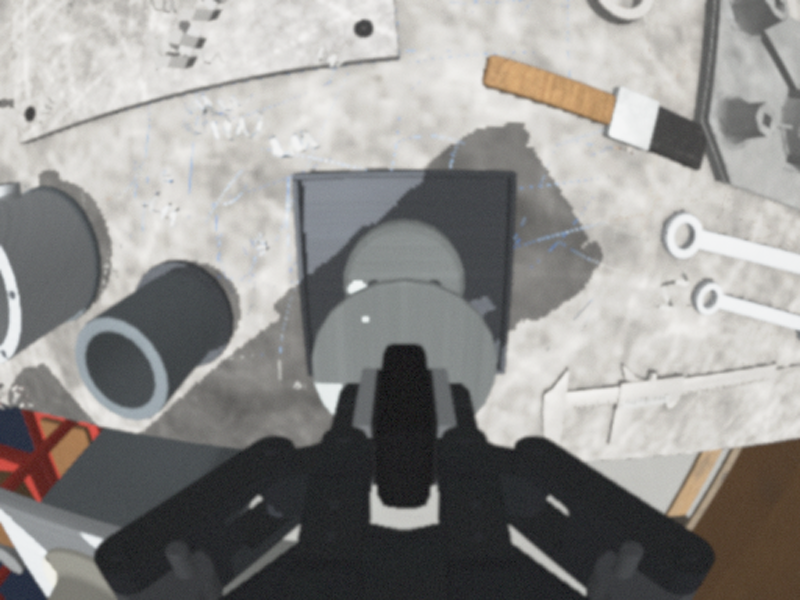

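Force is back to tool weight, so the plug stands. The tip (about z 0.063) must go below the bar's underside (0.0615), so I lower 11 mm more and then back out.

Emit:
{"api": "drive_tool", "payload": {"deltas": [[255,0,0,0.008,0],[255,0,0,0.016,0],[255,0,0,0.022,0],[255,0,0,0.022,0],[255,0,0,0.022,0]]}}

```text
time_s: 17.4
eef_pos: [0.4892, -0.3945, 0.1454]
ee_rot: [[0.999, 0.053, 0.0], [0.053, -0.999, -0.0], [0.0, 0.0, -1.0]]
force: [-0.3, -0.2, -1.5]
finger_gap: 0.0149
```

```bash
python3 -c "
from rig import *
s=observe();print(s['eef_pos'].round(4),s['force'].round(1))"
```

```text
[ 0.4892 -0.3945  0.1454] [-0.3 -0.2 -1.5]
```

Emit:
{"api": "drive_tool", "payload": {"deltas": [[255,-0.008,0,0,0],[255,-0.02,0,0,0],[255,-0.032,0,0,0],[255,-0.042,0,0,0],[255,-0.047,0,0,0]]}}

```text
time_s: 18.02
eef_pos: [0.4653, -0.3958, 0.1454]
ee_rot: [[0.999, 0.053, 0.0], [0.053, -0.999, 0.0], [0.0, -0.0, -1.0]]
force: [-0.1, -0.1, -2.3]
finger_gap: 0.0153
```

Emit:
{"api": "drive_tool", "payload": {"deltas": [[255,0,0,0,0],[255,0,0,0,0],[255,0,0,0,0],[255,0,0,0,0],[255,0,0,0,0]]}}

```text
time_s: 18.65
eef_pos: [0.4657, -0.3957, 0.1453]
ee_rot: [[0.999, 0.053, -0.0], [0.053, -0.999, 0.0], [0.0, -0.0, -1.0]]
force: [0.3, 0.1, -1.4]
finger_gap: 0.0156
```

```bash
python3 snap.py wrist w14;python3 snap.py scene s14; python3 - <<'E'
import pickle,cv2
im=pickle.load(open("s14.pkl","rb"))["color"][:,:,::-1]
cv2.imwrite("pics/s14c.png",cv2.resize(im[180:300,260:380],None,fx=5,fy=5,interpolation=cv2.INTER_CUBIC))
E
```

```text
18.65 [ 0.4657 -0.3957  0.1453] [[0.999, 0.053, -0.0], [0.053, -0.999, 0.0], [0.0, -0.0, -1.0]] [ 0.3  0.1 -1.4] 0.0156 cam [ 0.549 -0.39   0.288] fwd [-0.33 -0.02 -0.95]
18.7 [ 0.4657 -0.3957  0.1453] [[0.999, 0.053, 0.0], [0.053, -0.999, 0.0], [0.0, -0.0, -1.0]] [ 0.4  0.3 -2.7] 0.0154 cam [-0.506 -0.718  0.732] fwd [ 0.8   0.42 -0.43]
```

View pics/s14c.png

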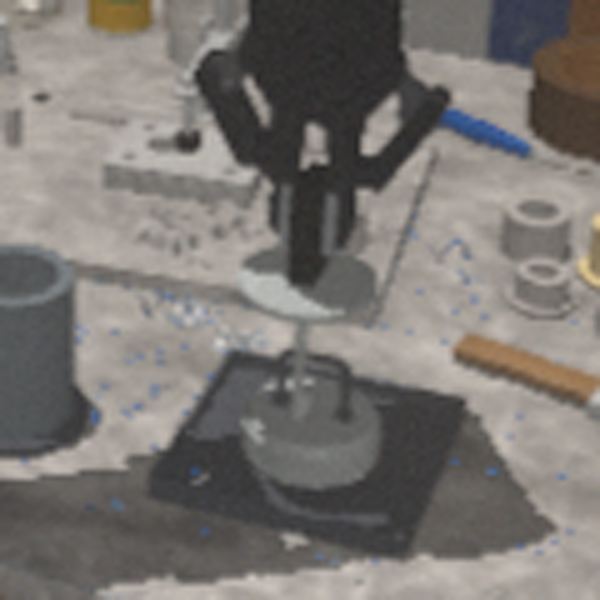

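View pics/w14.png

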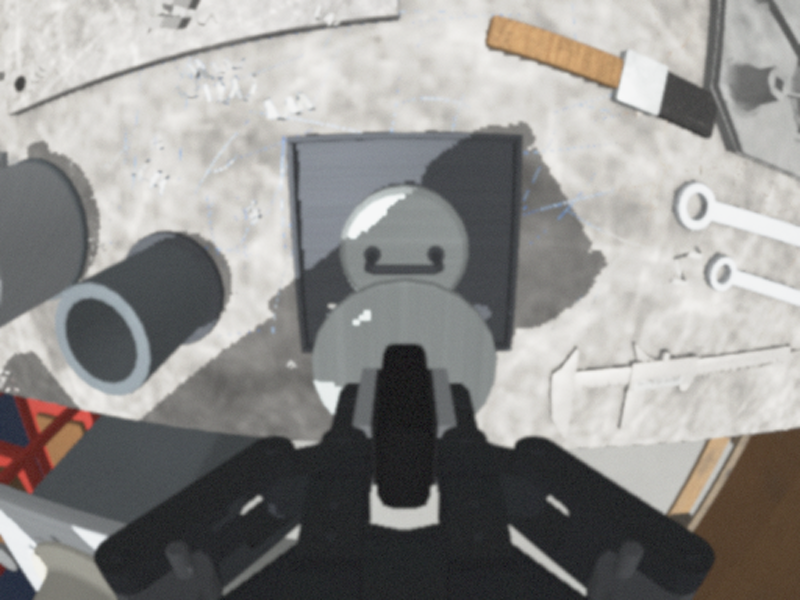

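The plug stayed put and the bar, at (404,268), is clear in front of the disc as it was before hooking. Going up.

Emit:
{"api": "drive_tool", "payload": {"deltas": [[255,0,0,-0.015,0],[255,0,0,-0.045,0],[255,0,0,-0.09,0],[255,0,0,-0.135,0],[255,0,0,-0.165,0]]}}

```text
time_s: 19.38
eef_pos: [0.4662, -0.3963, 0.2305]
ee_rot: [[0.999, 0.053, 0.002], [0.053, -0.999, -0.002], [0.002, 0.003, -1.0]]
force: [-0.2, -0.3, -2.2]
finger_gap: 0.0153
```

```bash
python3 snap.py wrist w15
```

```text
19.375 [ 0.4662 -0.3963  0.2305] [[0.999, 0.053, 0.002], [0.053, -0.999, -0.002], [0.002, 0.003, -1.0]] [-0.2 -0.3 -2.2] 0.0153 cam [ 0.55  -0.39   0.374] fwd [-0.32 -0.02 -0.95]
```

View pics/w15.png

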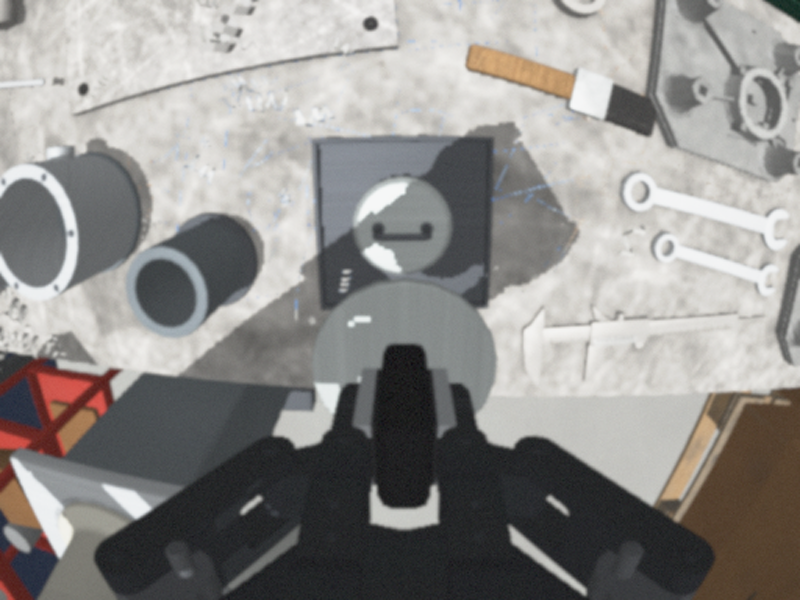

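The plug stands upright near the tray centre. Back to the stand.

Emit:
{"api": "drive_tool", "payload": {"deltas": [[255,-0.002,-0.04,0,0],[255,-0.005,-0.11,0,0],[255,-0.008,-0.18,0,0],[255,-0.01,-0.25,0,0],[255,-0.012,-0.31,0,0]]}}

```text
time_s: 20.05
eef_pos: [0.4511, -0.2399, 0.2276]
ee_rot: [[0.999, 0.054, -0.0], [0.054, -0.999, 0.0], [-0.0, -0.0, -1.0]]
force: [0.7, 0.9, -2.6]
finger_gap: 0.0152
```

Emit:
{"api": "drive_tool", "payload": {"deltas": [[255,0,-0.015,0,0],[255,0,-0.026,0,0],[255,0,-0.026,0,0],[255,0,-0.026,0,0],[255,0,-0.026,0,0]]}}

```text
time_s: 20.68
eef_pos: [0.4507, -0.2288, 0.2277]
ee_rot: [[0.999, 0.053, -0.0], [0.053, -0.999, -0.0], [-0.0, 0.0, -1.0]]
force: [-0.5, -1.1, -0.7]
finger_gap: 0.0153
```

```bash
python3 snap.py wrist w16; python3 snap.py scene s16; python3 - <<'E'
import pickle,cv2
im=pickle.load(open("s16.pkl","rb"))["color"][:,:,::-1]
cv2.imwrite("pics/s16c.png",cv2.resize(im[150:280,200:330],None,fx=4.5,fy=4.5,interpolation=cv2.INTER_CUBIC))
E
```

```text
20.675 [ 0.4507 -0.2288  0.2277] [[0.999, 0.053, -0.0], [0.053, -0.999, -0.0], [-0.0, 0.0, -1.0]] [-0.5 -1.1 -0.7] 0.0153 cam [ 0.534 -0.223  0.371] fwd [-0.33 -0.02 -0.95]
20.725 [ 0.4507 -0.2287  0.2277] [[0.999, 0.053, -0.0], [0.053, -0.999, 0.0], [-0.0, -0.0, -1.0]] [ 0.8 -0.4 -2.4] 0.0152 cam [-0.506 -0.718  0.732] fwd [ 0.8   0.42 -0.43]
```

View pics/w16.png

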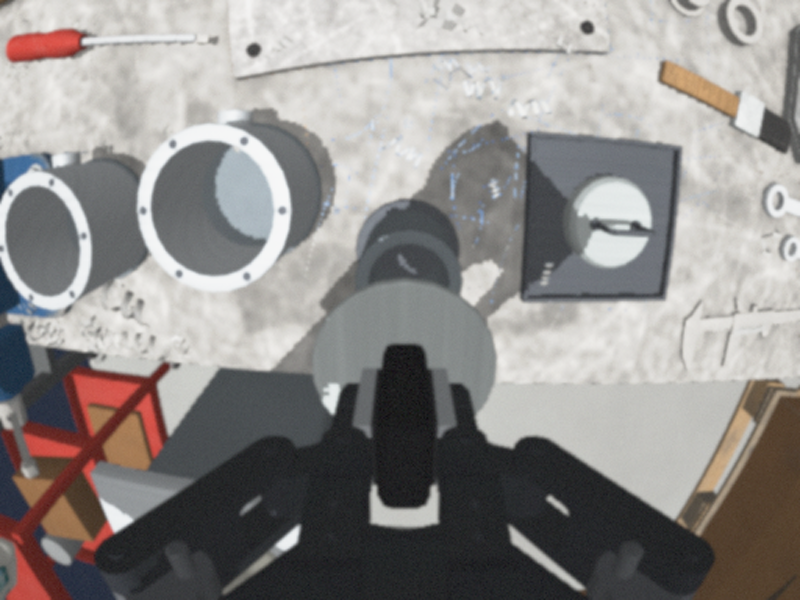

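View pics/s16c.png

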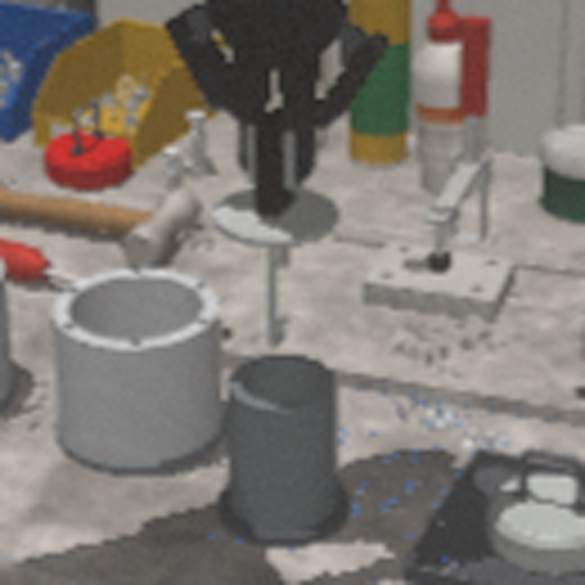

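The hook hangs over the stand's mouth and the plug is in the tray at (608,222). Lowering.

Emit:
{"api": "drive_tool", "payload": {"deltas": [[255,0,0,0.02,0],[255,0,0,0.06,0],[255,0,0,0.1,0],[255,0,0,0.14,0],[255,0,0,0.18,0]]}}

```text
time_s: 21.4
eef_pos: [0.4504, -0.228, 0.1364]
ee_rot: [[0.999, 0.053, -0.001], [0.053, -0.999, 0.001], [-0.001, -0.001, -1.0]]
force: [0.1, 0.0, -2.8]
finger_gap: 0.0152
```

Emit:
{"api": "drive_tool", "payload": {"deltas": [[255,0,0,0.012,0],[255,0,0,0.022,0],[255,0,0,0.03,0],[255,0,0,0.034,0],[255,0,0,0.036,0]]}}

```text
time_s: 22.02
eef_pos: [0.4509, -0.2284, 0.12]
ee_rot: [[0.999, 0.053, 0.0], [0.053, -0.999, -0.0], [0.0, 0.0, -1.0]]
force: [0.3, -0.3, -2.8]
finger_gap: 0.0152
```

```bash
python3 snap.py wrist w17
```

```text
22.025 [ 0.4509 -0.2284  0.12  ] [[0.999, 0.053, 0.0], [0.053, -0.999, -0.0], [0.0, 0.0, -1.0]] [ 0.3 -0.3 -2.8] 0.0152 cam [ 0.535 -0.223  0.263] fwd [-0.33 -0.02 -0.95]
```

View pics/w17.png

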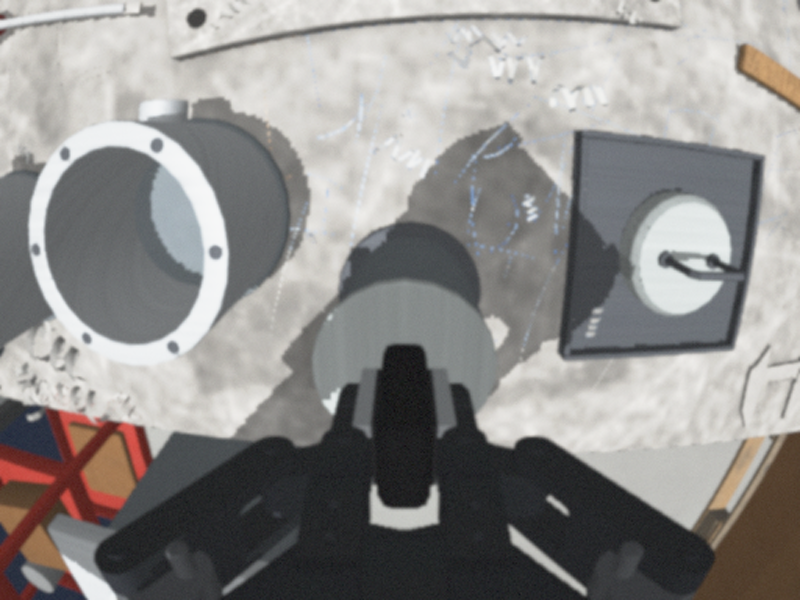

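Emit:
{"api": "drive_tool", "payload": {"deltas": [[255,0,0,0.001,0],[255,0,0,0.002,0],[255,0,0,0.002,0],[200,0,0,0.002,0],[120,0,0,0.002,0]]}}

```text
time_s: 22.7
eef_pos: [0.451, -0.2285, 0.1191]
ee_rot: [[0.999, 0.053, 0.001], [0.053, -0.999, -0.0], [0.001, 0.001, -1.0]]
force: [0.4, 0.5, 0.2]
finger_gap: 0.0356
```

Emit:
{"api": "drive_tool", "payload": {"deltas": [[60,0,0,0,0],[0,0,0,0,0],[0,0,0,0,0],[0,0,0,0,0],[0,0,0,0,0]]}}

```text
time_s: 23.32
eef_pos: [0.4507, -0.2283, 0.1188]
ee_rot: [[0.999, 0.053, 0.0], [0.053, -0.999, 0.0], [0.0, -0.0, -1.0]]
force: [-0.6, -0.2, 0.4]
finger_gap: 0.0853
```

Emit:
{"api": "drive_tool", "payload": {"deltas": [[0,0,0,-0.04,0],[0,0,0,-0.1,0],[0,0,0,-0.18,0],[0,0,0,-0.24,0],[0,0,0,-0.26,0]]}}

```text
time_s: 23.95
eef_pos: [0.4515, -0.2289, 0.2509]
ee_rot: [[0.999, 0.053, 0.003], [0.053, -0.999, -0.002], [0.003, 0.003, -1.0]]
force: [0.6, -0.2, -0.3]
finger_gap: 0.0857
```

Emit:
{"api": "drive_tool", "payload": {"deltas": [[0,0,0,0,0],[0,0,0,0,0],[0,0,0,0,0],[0,0,0,0,0],[0,0,0,0,0]]}}

```text
time_s: 24.58
eef_pos: [0.4506, -0.2282, 0.2485]
ee_rot: [[0.999, 0.053, -0.0], [0.053, -0.999, 0.0], [-0.0, -0.0, -1.0]]
force: [0.7, 0.1, -0.1]
finger_gap: 0.0851
```

```bash
python3 snap.py wrist w18; python3 snap.py scene s18; python3 - <<'E'
import pickle,cv2
im=pickle.load(open("s18.pkl","rb"))["color"][:,:,::-1]
cv2.imwrite("pics/s18c.png",cv2.resize(im[180:300,220:370],None,fx=4.5,fy=4.5,interpolation=cv2.INTER_CUBIC))
im=pickle.load(open("w18.pkl","rb"))["color"][:,:,::-1]
cv2.imwrite("pics/w18c.png",cv2.resize(im[70:220,200:450],None,fx=3.2,fy=3.2,interpolation=cv2.INTER_CUBIC))
E
```

```text
24.575 [ 0.4506 -0.2282  0.2485] [[0.999, 0.053, -0.0], [0.053, -0.999, 0.0], [-0.0, -0.0, -1.0]] [ 0.7  0.1 -0.1] 0.0851 cam [ 0.534 -0.223  0.391] fwd [-0.33 -0.02 -0.95]
24.625 [ 0.4507 -0.2282  0.2486] [[0.999, 0.053, -0.0], [0.053, -0.999, 0.0], [-0.0, -0.0, -1.0]] [-0.3  0.4 -0.8] 0.0854 cam [-0.506 -0.718  0.732] fwd [ 0.8   0.42 -0.43]
```

View pics/w18c.png

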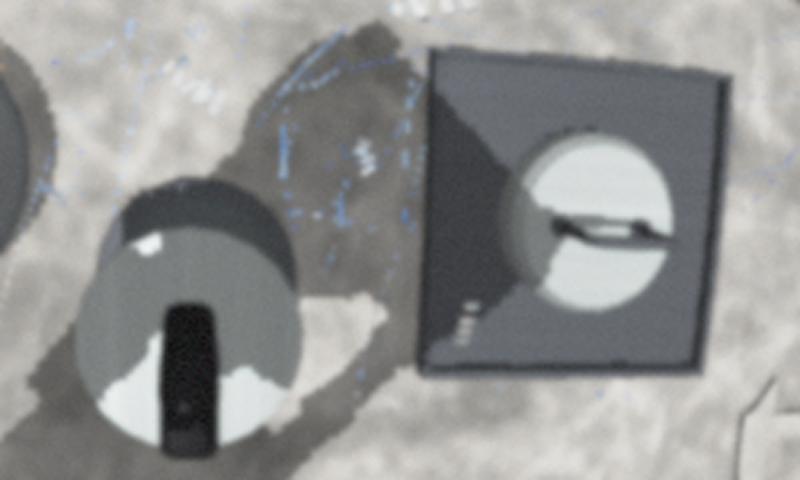

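View pics/s18c.png

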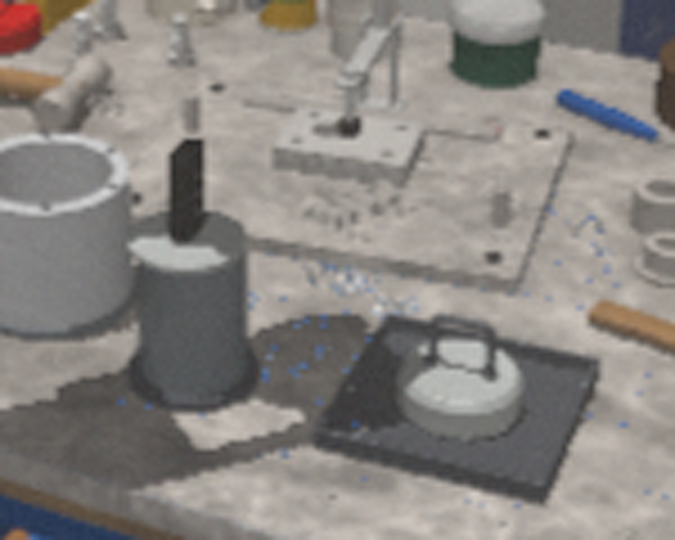

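The tool hangs flat and upright in the stand, the plug stands upright in the middle of the tray, and the gripper is clear of everything. I'm handing the job in.

```bash
python3 -c "
from rig import *
print(finish_job())"
```

```text
the job is handed in; nothing more can be done
None
```

I took the hook tool from its stand, hooked the plug's loop and drew it out of the housing at about (0.492, -0.102). I set the plug down on the tray floor, unhooked it, put the tool back in its stand and opened the gripper. I handed the job in at about 24.6 s of the 56 s allowed; the rig gave no verdict.

**Plug:** the force rose by about 2.4 N (the plug's weight) when it was hooked and fell back when it touched the tray, with no unexpected contact forces. The last pictures show it upright near the tray's centre. It did not move visibly when the hook backed out.

**Tool:** the guard disc lies flat on the rim and the handle is upright. The TCP was back at its original grasp height (0.119 m) and within about 1 mm sideways of the original grasp. The opened gripper is clear, with no load on it.

**Disagreements:** the wrist and top cameras differed by 2–4 mm, so I used offsets measured within a single view. No check failed. I did not measure the plug's final distance from the tray's centre; I judged it from the pictures.

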